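Put the coffee capsules and the spoon away in the capsule drawer

TASK

Tidy up the coffee corner: pull the capsule drawer open and put every loose capsule from the counter in with its own kind - plain aluminium with aluminium, black with black; the one capsule already standing at the front of each of the two outer compartments shows which is which. Lay the coffee spoon lengthwise in its own slot in the middle, bowl at the far end as in the picture in its floor, then push the drawer fully shut. Leave the mills, the oil bottle and the cup where they stand.

Things in the scene. Friction and masses are not known exactly. Their poses are not given: they have to be found in the camera images.
- drawer (a joint): how far the drawer is pulled out, m: 0 shut (as at the start), 0.21 at its stop; slides along -x of the drawer points, towards the robot, resists with about 2 N plus light damping, stays where left. It is in a low light-wood cabinet on the counter, 295 mm wide, 235 deep, 78 high; its steel front is 16 mm thick, top edge 73 mm above the counter, 5 mm below the cabinet's top
- drawer_handle (a point): middle of the drawer's black bar handle, 46 mm above the counter; the bar is 11 mm thick, 130 mm long along y of this frame, its axis 35 mm in front of the front's face, on two thin posts 55 mm to either side. x of this and the other drawer frames points into the cabinet, y to the robot's left, z up; all move with the drawer
- left_bay (a point): centre of the floor of the left capsule compartment in the drawer, 12 mm above the counter. Inside 200 mm along x, 98 mm along y; walls 45 mm above the floor (38 mm towards the spoon slot), drawer front 61 mm. Shut, 58 mm of height remain under the cabinet's top. Drawer fully out, its far end is 10 mm clear of the cabinet. The one capsule already standing at its near end shows its kind
- right_bay (a point): the same for the right capsule compartment, the mirror image of the left one
- spoon_slot (a point): centre of the floor of the spoon slot between the two compartments, 12 mm above the counter: 200 mm along x, 64 mm along y, walls 38 mm high. A dark picture of the spoon is inlaid in its floor, with the bowl at the far end (+x)
- alu_sample: an aluminium capsule like alu1, standing from the start at the near end of one of the two compartments in the shut drawer, its centre about 24 mm behind the inner face of the drawer front: that compartment is for the aluminium capsules
- black_sample: a black capsule like black1, standing from the start at the near end of the other compartment, its centre about 24 mm behind the inner face of the drawer front: that compartment is for the black capsules
- spoon: steel coffee spoon lying on the counter, 156 mm long: a straight flat handle 10 mm wide and 7 mm thick, from x = -78 to +46 mm, and a round bowl 33 mm across, 9 mm high, at the +x end. Origin: at mid-length, on the underside of the handle, near the balance point; x runs along the spoon towards the bowl, z up. 30 to 65 g
- spoon_bowl (a point): centre of the spoon's bowl, 61.5 mm from the spoon's origin along its x
- pepper_mill: glass pepper mill with a black top, 143 mm high, 54 mm across; bystander. Origin: centre of the underside
- salt_mill: glass salt mill with a black top, 143 mm high, 54 mm across; bystander. Origin: centre of the underside
- oil_bottle: amber oil bottle, 210 mm high, 60 mm across; bystander. Origin: centre of the underside
- cup: small white cup, 64 mm across, 55 mm high, standing on the drawer cabinet's top; bystander. Origin: centre of the underside
- black1: small black espresso capsule, a stubby cone standing on its wide rim: 28 mm high, rim 37 mm across and 2 mm thick, body above it 30 mm across tapering to 27 mm at 22 mm height, then a bevel to a 20 mm wide top. Origin: centre of the rim's underside; z is its axis, rim to top. 11 to 17 g; may be absent
- alu1: tall plain-aluminium long-cup capsule standing on its wide rim: 40 mm high, rim 42 mm across and 2 mm thick, body above it 36 mm across tapering to 33 mm at 34 mm height, then a bevel to a 26 mm wide top. Origin: centre of the rim's underside; z is its axis, rim to top. 14 to 26 g; may be absent
- black2: small black espresso capsule, a stubby cone standing on its wide rim: 28 mm high, rim 37 mm across and 2 mm thick, body above it 30 mm across tapering to 27 mm at 22 mm height, then a bevel to a 20 mm wide top. Origin: centre of the rim's underside; z is its axis, rim to top. 11 to 17 g; may be absent
- alu2: tall plain-aluminium long-cup capsule standing on its wide rim: 40 mm high, rim 42 mm across and 2 mm thick, body above it 36 mm across tapering to 33 mm at 34 mm height, then a bevel to a 26 mm wide top. Origin: centre of the rim's underside; z is its axis, rim to top. 14 to 26 g; may be absent
- black3: small black espresso capsule, a stubby cone standing on its wide rim: 28 mm high, rim 37 mm across and 2 mm thick, body above it 30 mm across tapering to 27 mm at 22 mm height, then a bevel to a 20 mm wide top. Origin: centre of the rim's underside; z is its axis, rim to top. 11 to 17 g; may be absent
- alu3: tall plain-aluminium long-cup capsule standing on its wide rim: 40 mm high, rim 42 mm across and 2 mm thick, body above it 36 mm across tapering to 33 mm at 34 mm height, then a bevel to a 26 mm wide top. Origin: centre of the rim's underside; z is its axis, rim to top. 14 to 26 g; may be absent
Not all that is in view belongs to the job. What is shaped like the alu1 but blue or yellow is not meant.

How it is judged:
On the way, in this order (a step that is already met when the one before it is completed fails the run):
1. the capsule drawer is pulled open (value of joint drawer above 0.1 m), for 0.2 s.
2. with the drawer open, every capsule lies in the compartment of its kind and the spoon in its slot (value of joint drawer above 0.06 m and x of alu1 in the frame of spoon_slot between -0.102 and 0.102 m and x of alu2 in the frame of spoon_slot between -0.102 and 0.102 m and x of alu3 in the frame of spoon_slot between -0.102 and 0.102 m and x of alu_sample in the frame of spoon_slot between -0.102 and 0.102 m and x of black1 in the frame of spoon_slot between -0.102 and 0.102 m and x of black2 in the frame of spoon_slot between -0.102 and 0.102 m and x of black3 in the frame of spoon_slot between -0.102 and 0.102 m and x of black_sample in the frame of spoon_slot between -0.102 and 0.102 m and z of alu1 in the frame of spoon_slot between -0.006 and 0.046 m and z of alu2 in the frame of spoon_slot between -0.006 and 0.046 m and z of alu3 in the frame of spoon_slot between -0.006 and 0.046 m and z of alu_sample in the frame of spoon_slot between -0.006 and 0.046 m and z of black1 in the frame of spoon_slot between -0.006 and 0.046 m and z of black2 in the frame of spoon_slot between -0.006 and 0.046 m and z of black3 in the frame of spoon_slot between -0.006 and 0.046 m and z of black_sample in the frame of spoon_slot between -0.006 and 0.046 m and ((y of alu1 in the frame of spoon_slot between 0.034 and 0.136 m and y of alu2 in the frame of spoon_slot between 0.034 and 0.136 m and y of alu3 in the frame of spoon_slot between 0.034 and 0.136 m and y of alu_sample in the frame of spoon_slot between 0.034 and 0.136 m and y of black1 in the frame of spoon_slot between -0.136 and -0.034 m and y of black2 in the frame of spoon_slot between -0.136 and -0.034 m and y of black3 in the frame of spoon_slot between -0.136 and -0.034 m and y of black_sample in the frame of spoon_slot between -0.136 and -0.034 m) or (y of alu1 in the frame of spoon_slot between -0.136 and -0.034 m and y of alu2 in the frame of spoon_slot between -0.136 and -0.034 m and y of alu3 in the frame of spoon_slot between -0.136 and -0.034 m and y of alu_sample in the frame of spoon_slot between -0.136 and -0.034 m and y of black1 in the frame of spoon_slot between 0.034 and 0.136 m and y of black2 in the frame of spoon_slot between 0.034 and 0.136 m and y of black3 in the frame of spoon_slot between 0.034 and 0.136 m and y of black_sample in the frame of spoon_slot between 0.034 and 0.136 m)) and y of spoon in the frame of spoon_slot between -0.03 and 0.03 m and x of spoon in the frame of spoon_slot between -0.035 and 0.035 m and y of spoon_bowl in the frame of spoon_slot between -0.032 and 0.032 m and x of spoon_bowl in the frame of spoon_slot above 0.025 m and z of spoon in the frame of spoon_slot between -0.006 and 0.018 m and z of spoon_bowl in the frame of spoon_slot below 0.02 m), for 0.2 s.
At the end, for the whole second after the job is handed in: Drawer shut to within 6 mm and still; each aluminium capsule in the compartment with the aluminium sample, each black one in the other with the black sample (any way up, down between its walls); spoon lengthwise on the floor of the middle slot, bowl at the far end (value of joint drawer below 0.006 m and velocity of joint drawer below 0.01 m/s and x of alu1 in the frame of spoon_slot between -0.102 and 0.102 m and x of alu2 in the frame of spoon_slot between -0.102 and 0.102 m and x of alu3 in the frame of spoon_slot between -0.102 and 0.102 m and x of alu_sample in the frame of spoon_slot between -0.102 and 0.102 m and x of black1 in the frame of spoon_slot between -0.102 and 0.102 m and x of black2 in the frame of spoon_slot between -0.102 and 0.102 m and x of black3 in the frame of spoon_slot between -0.102 and 0.102 m and x of black_sample in the frame of spoon_slot between -0.102 and 0.102 m and z of alu1 in the frame of spoon_slot between -0.006 and 0.046 m and z of alu2 in the frame of spoon_slot between -0.006 and 0.046 m and z of alu3 in the frame of spoon_slot between -0.006 and 0.046 m and z of alu_sample in the frame of spoon_slot between -0.006 and 0.046 m and z of black1 in the frame of spoon_slot between -0.006 and 0.046 m and z of black2 in the frame of spoon_slot between -0.006 and 0.046 m and z of black3 in the frame of spoon_slot between -0.006 and 0.046 m and z of black_sample in the frame of spoon_slot between -0.006 and 0.046 m and ((y of alu1 in the frame of spoon_slot between 0.034 and 0.136 m and y of alu2 in the frame of spoon_slot between 0.034 and 0.136 m and y of alu3 in the frame of spoon_slot between 0.034 and 0.136 m and y of alu_sample in the frame of spoon_slot between 0.034 and 0.136 m and y of black1 in the frame of spoon_slot between -0.136 and -0.034 m and y of black2 in the frame of spoon_slot between -0.136 and -0.034 m and y of black3 in the frame of spoon_slot between -0.136 and -0.034 m and y of black_sample in the frame of spoon_slot between -0.136 and -0.034 m) or (y of alu1 in the frame of spoon_slot between -0.136 and -0.034 m and y of alu2 in the frame of spoon_slot between -0.136 and -0.034 m and y of alu3 in the frame of spoon_slot between -0.136 and -0.034 m and y of alu_sample in the frame of spoon_slot between -0.136 and -0.034 m and y of black1 in the frame of spoon_slot between 0.034 and 0.136 m and y of black2 in the frame of spoon_slot between 0.034 and 0.136 m and y of black3 in the frame of spoon_slot between 0.034 and 0.136 m and y of black_sample in the frame of spoon_slot between 0.034 and 0.136 m)) and y of spoon in the frame of spoon_slot between -0.03 and 0.03 m and x of spoon in the frame of spoon_slot between -0.035 and 0.035 m and y of spoon_bowl in the frame of spoon_slot between -0.032 and 0.032 m and x of spoon_bowl in the frame of spoon_slot above 0.025 m and z of spoon in the frame of spoon_slot between -0.006 and 0.018 m and z of spoon_bowl in the frame of spoon_slot below 0.02 m); the robot touches nothing.
It fails at once if a mill, the oil bottle or the cup is shifted by more than 3 cm or tipped over (distance of any of pepper_mill, salt_mill, oil_bottle, cup from where it was at the start of the episode above 0.03 m or angle between any of pepper_mill, salt_mill, oil_bottle, cup's own z axis and vertical above 0.5 rad).
Of black1, alu1, black2, alu2, black3, alu3 only 4 to 6 are there at a start; the rules pass over those that are not, and their reading is None.
At some moment in a run one of black1, alu1, black2, alu2, black3, alu3, spoon may be knocked a few centimetres aside while the robot is not near it.
Once in a run the grip may slacken for a moment while it holds something.
It also fails if it takes over 210 s, if anything falls off the work surface, if the arm or the gripper's body presses on something with over 40 N, if the wrist force passes 120 N, or if a joint passes its speed limit or range.

ROBOT

A 6-joint arm with a two-finger parallel gripper is mounted at the origin on the work surface. World frame = base frame: x ahead of the robot, y to its left, z up, the work surface at z = 0. Lengths are in m, angles in rad, forces in N, time in s.
With the tool pointing down it reaches from about 0.35 to 0.875 m from the base axis. Payload 4.2 kg.
Tool frame: the origin (TCP) lies midway between the tips of the shut fingers; the grasp point (between the pads) lies 19 mm behind it (manip.pinch_z is the distance from the TCP to the grasp point, in m); z points along the fingers, y is the line along which they close (so a half turn about z gives the same grasp; the last joint's range is limited). The gripper opens to 87 mm and grips with 3 to 60 N. Pads are 19 mm wide; open, the fingers measure 117 mm over their backs; the gripper's body (75 mm by 190 mm) begins 51 mm behind the grasp point.
Start: joints at [1.474, 0.385, 0.008, 0, -1.194, -0.259], TCP at [0.218, 0.586, 0.223] pointing down, gripper open.
Joint ranges: [-3.14, 3.14], [-1.21, 2.06], [-1.07, 1.41], [-3.16, 2.05], [-2.99, -0.16], [-3.1, 3.1]. Speed limits (rad/s): [2.79, 2.79, 3.14, 3.14, 3.14, 3.14].

INTERFACE

Orientations are given as a 3x3 rotation matrix whose columns are the frame's x, y, z axes.
In Python, from plant import manip gives the robot as it stands.
- The arm moves only by the tool drive_tool, never from a script. Its argument "increments" is a list of rows, each an object of numbers: "dx", "dy", "dz": the shift along the tool's x, y, z in mm; "wx", "wy", "wz": the turn, a rotation vector about the tool's x, y, z in rad. In form: [{"dx": .., "dy": .., "dz": .., "wx": .., "wy": .., "wz": ..}, ...]. A call has 1 to 10 rows; each row shifts and turns the commanded pose from where the row before left it, along the tool's axes as they then stand; what a row does not reach is not made up. A row lasts 1/10 s, in which the tool goes at most 50 mm and 8.59 degrees, less where a joint would pass 70% of its speed; a pose out of reach is approached as far as the arm can. A call is refused whole if a number of a shift passes 50 or a number of a turn 0.15, either way. A call with a gripper value outside its range is refused whole. "grip" is the opening, from -1 (shut) to 1 (fully open), set as the call begins (left out, the last holds). The fingers move at their own pace and stop on an object; "squeeze" is the grip in N (left out, the last holds). Time passes only in rows, so rows that do not move let the fingers close. It gives the time, the measured TCP pose, the force, the opening and the grip force at its end, in the units of the state.
- manip.get_obs(): the state, without advancing time (a new reading comes with each control period).
- manip.capture(name): name is "scene" or "side" or "wrist"; returns a dict with "pixels" (420x560x3 uint8, blue, green, red), "camera_matrix" (3x3 intrinsics, pixels), "k1" (the pictures are not rectified: a ray, as slopes to the right and down, at radius r is drawn at 1 + k1 r^2 times it, then the intrinsics apply), "R" (3x3) and "t" (3): a world point X has camera coordinates R X + t. Camera axes: x right, y down, z forward; pixel columns grow to the right and rows downward; lengths in m; the calibration is good to about 2 mm. A picture is of the moment at which its call begins. There is no depth.
- manip.finish_job(): hands the job in; it is judged then, once.
The state is a dict: "t": time; "qpos": joint angles; "joint_velocities": joint speeds; "tau": joint torques, N m; "tcp_pos": TCP position; "tcp_rot": TCP orientation; "contact_force": force on the tool from outside, world axes, zero at the start; "moment": the same for the moment, N m; "grip_width": finger opening in m; "gripper_force": force on a finger pad.
Only numpy, scipy, OpenCV 4.12 (cv2) and the standard library are available. Lean on these libraries where they do the work, as an engineer would, in place of code of your own. Each camera call takes 0.05 s, during which the arm holds its last target. There are 200 camera calls.

## Working session

There is one attempt and no reset: what is moved stays moved. The work goes in short steps, Python scripts to look and compute and a tool call to move; the robot and the scene stay as the last step left them, time stands still between calls to the robot, and variables do not carry over. Pictures are saved under pics/ and viewed, at most 14 in all, crops included, and the job is handed in when it is done.

Besides the shell and the picture viewer there is one more tool, called after "Request:" as name([rows], argument=value, ...), one row to a line, values as JSON. drive_tool: Moves the arm, as the interface text tells. Its arguments: {"type":"object","properties":{"increments":{"type":"array","items":{"type":"object","properties":{"dx":{"type":"number"},"dy":{"type":"number"},"dz":{"type":"number"},"wx":{"type":"number"},"wy":{"type":"number"},"wz":{"type":"number"}}}},"grip":{"type":"number"},"squeeze":{"type":"number"}},"required":["increments"]}

```bash
ls; mkdir -p pics
cat > h.py <<'E'
import numpy as np,cv2,pickle
from plant import manip
def cap(n,f=None):
    c=manip.capture(n)
    if f: cv2.imwrite('pics/'+f+'.png',c['pixels']); pickle.dump(c,open('pics/'+f+'.pkl','wb'))
    return c
def load(f): return pickle.load(open('pics/'+f+'.pkl','rb'))
def ray(c,u,v):
    K=np.array(c['camera_matrix']);k=float(c['k1'])
    p=cv2.undistortPoints(np.array([[[u,v]]],float),K,np.array([k,0,0,0.]))[0,0]
    R=np.array(c['R']);t=np.array(c['t'])
    return -R.T@t, R.T@np.array([p[0],p[1],1])
def plane(c,u,v,z):
    o,d=ray(c,u,v); return o+d*(z-o[2])/d[2]
def proj(c,X):
    K=np.array(c['camera_matrix']);p=cv2.projectPoints(np.array([X],float),cv2.Rodrigues(np.array(c['R']))[0],np.array(c['t'],float),K,np.array([float(c['k1']),0,0,0.]))[0]
    return p[0,0]
E
python3 - <<'E'
from h import *
a=cap('scene','s0');b=cap('side','d0')
for c in(a,b): print(np.round(c['camera_matrix'],1),c['k1'],np.round(-np.array(c['R']).T@c['t'],3),np.round(c['R'],2))
o=manip.get_obs();print(o)
E
```

```text
pics
[[409.4   0.  271.2]
 [  0.  409.4 216. ]
 [  0.    0.    1. ]] 0.04119211828492178 [ 0.874 -0.524  1.106] [[ 0.84  0.54  0.01]
 [ 0.47 -0.72 -0.51]
 [-0.26  0.44 -0.86]]
[[481.5   0.  269.6]
 [  0.  481.5 201.2]
 [  0.    0.    1. ]] -0.055470395443362255 [-0.037 -0.785  0.812] [[ 0.79 -0.61 -0.02]
 [-0.37 -0.45 -0.81]
 [ 0.49  0.65 -0.59]]
{'t': 0.1, 'qpos': array([ 1.47358694e+00,  3.85501147e-01,  6.77462898e-03, -4.28349332e-04,
       -1.19401587e+00, -2.58584282e-01]), 'joint_velocities': array([ 0.00127203, -0.00219552,  0.00117877,  0.0014306 ,  0.0014273 ,
        0.00101371]), 'tau': array([-3.58992847e-04, -3.91687882e+01,  1.87934554e+01,  4.23187181e+00,
        1.34582396e-02, -6.77132948e-05]), 'tcp_pos': array([0.21751734, 0.58535577, 0.22156176]), 'tcp_rot': array([[ 9.37315311e-01, -3.48481945e-01, -5.85296322e-04],
       [-3.48482418e-01, -9.37313395e-01, -1.89818309e-03],
       [ 1.12876452e-04,  1.98316155e-03, -9.99998027e-01]]), 'contact_force': array([0.52906539, 0.69948572, 0.86737902]), 'moment': array([-0.02890764,  0.00636587, -0.00290481]), 'gripper_force': 0.0, 'grip_width': 0.0869743696787199}
```

```bash
python3 -c "
import cv2
for n in('s0','d0'): cv2.imwrite('pics/'+n+'b.png',cv2.resize(cv2.imread('pics/'+n+'.png'),(800,600),interpolation=cv2.INTER_CUBIC))"
```

```text
(no output)
```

View pics/s0b.png

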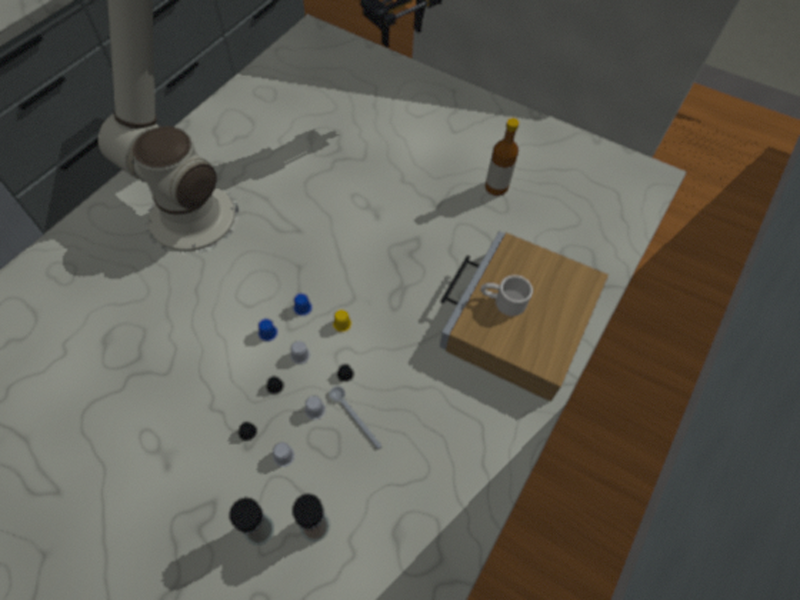

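View pics/d0b.png

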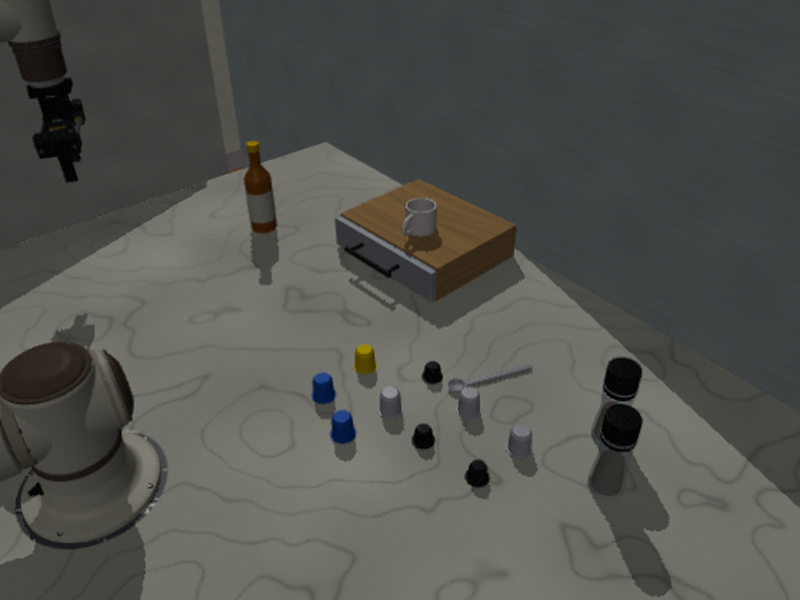

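The scene picture (800x600 scale) shows, with what could be mistaken for a target:
- **Aluminium capsules:** (299,351), (314,405) and (283,453). The blue ones at (267,329) and (302,304) and the yellow one at (342,320) have the same shape and are not meant.
- **Black capsules:** (275,384), (346,372) and (247,430). The black mill tops at (246,515) and (308,511) are not meant.
- **Spoon:** bowl at (337,395), handle end at (378,446).
- **Drawer handle:** (460,280).
- **Bystanders:** oil bottle (502,165), cup (513,295).

Run:
```python
from h import *
for f in('s0','d0'):
    c=load(f);im=c['pixels'].astype(int);mx=im.max(2);mn=im.min(2);hsv=cv2.cvtColor(c['pixels'],cv2.COLOR_BGR2HSV)
    print(f)
    bl=(mx<28).astype(np.uint8)
    n,l,s,ce=cv2.connectedComponentsWithStats(bl)
    for i in range(1,n):
        if 40<s[i,4]<1500: print(' black',ce[i].round(1),s[i],plane(c,*ce[i],.013)[:2].round(3))
    sat=hsv[...,1]; b,g,r=im[...,0],im[...,1],im[...,2]
    print(' sample alu/counter px:',[im[int(v*.7),int(u*.7)].tolist() for u,v in ([(299,352),(314,406),(283,455),(330,430),(360,340),(337,395),(360,424)] if f=='s0' else [(390,403),(469,404),(520,441),(440,520),(300,440),(456,386),(500,376)])])
    wood=((hsv[...,0]<20)&(sat>110)&(mx>60)).astype(np.uint8)
    n,l,s,ce=cv2.connectedComponentsWithStats(wood)
    for i in range(1,n):
        if s[i,4]>2500:
            cn,_=cv2.findContours((l==i).astype(np.uint8),0,1)
            ap=cv2.approxPolyDP(cv2.convexHull(cn[0]),4,True)[:,0]
            print(' wood',s[i],[(p.tolist(),plane(c,*p,.078)[:2].round(3).tolist()) for p in ap])
# enlarged crops
a=load('s0')['pixels'][190:345,150:350]
cv2.imwrite('pics/c1.png',cv2.resize(a,None,fx=3.8,fy=3.8,interpolation=cv2.INTER_CUBIC))
```

```text
s0
 black [115.2   5.1] [108   0  17  12  61] [-0.604  0.563]
 black [185.5   6.1] [178   0  16  13  44] [-0.352  0.73 ]
 black [265.8  10.9] [253   0  33  32 327] [-0.044  0.899]
 black [292.7  12.6] [290   5   7  17  71] [0.06  0.954]
 black [13.6 35.3] [  0  24  29  23 161] [-0.79   0.182]
 black [127.2  52.5] [117  44  21  17  62] [-0.353  0.36 ]
 black [28.9 65.5] [ 14  54  31  23 134] [-0.604  0.093]
 black [ 55.  108.6] [ 42  98  26  21 109] [-0.354 -0.011]
 black [241. 261.] [237 257   9   9  66] [ 0.545 -0.143]
 black [191.8 269.4] [188 265   9  10  69] [ 0.442 -0.241]
 black [172.6 301.7] [168 297  11  11  89] [ 0.457 -0.344]
 black [215.1 357.9] [206 347  19  23 309] [ 0.644 -0.401]
 black [171.9 360.4] [162 350  21  22 330] [ 0.555 -0.465]
 sample alu/counter px: [[114, 109, 106], [132, 126, 122], [125, 120, 115], [119, 128, 126], [134, 143, 140], [125, 121, 115], [110, 105, 103]]
 wood [  328    58   232   362 29211] [([559, 84], [1.122, 1.022]), ([427, 419], [1.134, -0.255]), ([328, 419], [0.948, -0.377]), ([457, 109], [0.863, 0.712]), ([485, 59], [0.86, 1.015])]
 wood 
[... 312 characters left out ...]
0.356]
 black [302.6 261.5] [296 254  14  15 137] [ 0.536 -0.148]
 black [ 87.4 273.4] [ 82 256  11  35 146] [0.11  0.143]
 black [434.3 298.3] [420 283  29  33 701] [ 0.684 -0.421]
 black [296.1 306.8] [289 299  15  15 167] [ 0.431 -0.247]
 black [ 67.8 322.4] [ 36 301  49  35 176] [0.02  0.023]
 black [334.  331.8] [327 323  15  18 225] [ 0.448 -0.348]
 black [ 24.8 343. ] [ 20 338  10   9  54] [-0.071  0.025]
 sample alu/counter px: [[70, 65, 64], [69, 67, 65], [81, 78, 76], [108, 115, 115], [112, 121, 119], [115, 111, 107], [71, 68, 67]]
 wood [ 239  126  121   62 3094] [([239, 149], [0.668, 0.304]), ([294, 126], [0.896, 0.313]), ([359, 158], [0.911, 0.032]), ([304, 187], [0.685, 0.02])]
```

View pics/c1.png

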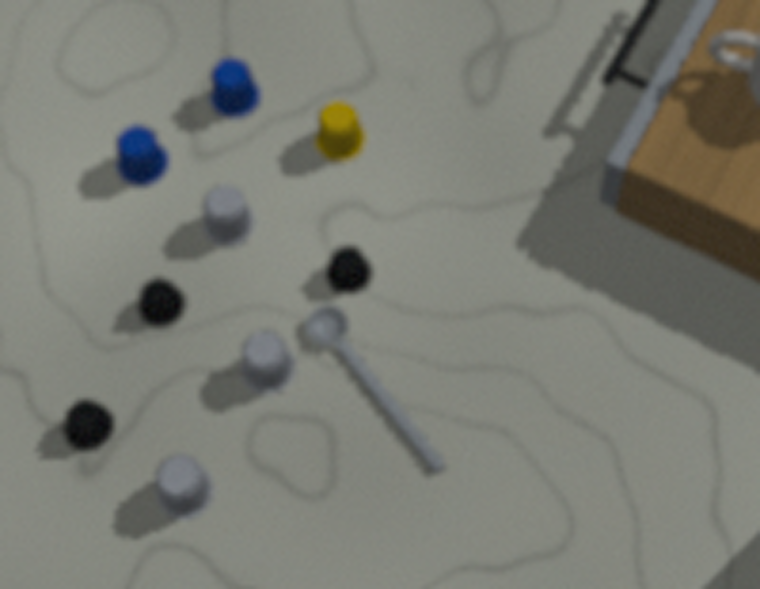

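The crop confirms the choice: three grey capsules at crop (227,215), (266,360) and (182,485), three black at (349,270), (161,302) and (88,425). The spoon's bowl is at (325,328) and its handle end at (433,468); the blue and yellow capsules are decoys.

```bash
cat >> h.py <<'E'
def comps(m,lo,hi):
    n,l,s,ce=cv2.connectedComponentsWithStats(m.astype(np.uint8))
    return [(ce[i],s[i],l==i) for i in range(1,n) if lo<s[i,4]<hi]
E
python3 - <<'E'
from h import *
for f in('s0','d0'):
    c=load(f);im=c['pixels'].astype(int);b,g,r=im[...,0],im[...,1],im[...,2];mx=im.max(2)
    hsv=cv2.cvtColor(c['pixels'],cv2.COLOR_BGR2HSV)
    print(f)
    m=cv2.medianBlur(((b-g>=1)&(mx>45)&(b-r<30)).astype(np.uint8),3)
    for ce,s,k in comps(m,60,2500):
        if s[1]>150: print(' grey',ce.round(1),s,plane(c,*ce,.02)[:2].round(3))
    for nm,mm in(('blue',b-r>40),('yel',(r-b>60)&(abs(r-g)<60))):
        for ce,s,k in comps(mm,60,600): print(' ',nm,ce.round(1),plane(c,*ce,.02)[:2].round(3))
    # spoon: component under bowl
    # handle bar region
    W=(300,175,340,225) if f=='s0' else (236,165,285,198)
    d=(mx<45); z=np.zeros_like(d); z[W[1]:W[3],W[0]:W[2]]=1
    for ce,s,k in comps(d&z,25,600):
        ys,xs=np.nonzero(k); P=np.array([plane(c,u,v,.046)[:2] for u,v in zip(xs,ys)])
        q=np.percentile(P,[1,99],axis=0); (v0,v1,x0,y0)=cv2.fitLine(P.astype(np.float32),cv2.DIST_HUBER,0,.001,.001).ravel()
        print(' bar',s,q.round(3).tolist(),'dir',np.round([v0,v1,x0,y0],3))
for f,pts in(('s0',[(513,310),(500,190),(497,290)]),('d0',[(420,233),(263,230)])):
    c=load(f);print([plane(c,u*.7,v*.7,z)[:2].round(3) for (u,v),z in zip(pts,(.078,0,.1) if f=='s0' else (.078,0))])
E
```

```text
s0
 grey [539.5 165. ] [534 156  11  19  92] [1.178 0.68 ]
 grey [328.4 202.2] [309 163  43  80 371] [0.663 0.171]
 grey [523.6 206.4] [516 194  15  24 143] [1.179 0.488]
 grey [209.4 246.5] [204 239  13  15 153] [ 0.443 -0.158]
 grey [245.8 288.2] [231 271  35  43 200] [ 0.605 -0.206]
 grey [219.8 285.3] [214 278  13  15 167] [ 0.54  -0.238]
 grey [197.8 317.8] [191 310  15  17 187] [ 0.545 -0.344]
 grey [524.1 351.6] [514 345  19  16 116] [1.299 0.043]
 grey [467.1 353.8] [463 347  11  13  63] [ 1.18  -0.043]
 grey [501.3 412.5] [493 405  18  15  86] [ 1.29 -0.13]
  blue [211.2 212.8] [ 0.377 -0.061]
  blue [186.7 230.4] [ 0.353 -0.151]
  yel [239.1 224.2] [ 0.473 -0.048]
 bar [309 181  25  32  78] [[0.624, 0.097], [0.657, 0.221]] dir [ 0.063 -0.998  0.632  0.144]
d0
 grey [272.  180.4] [ 235  152   70   59 1353] [0.691 0.171]
 grey [332.  274.4] [313 256  59  38 576] [ 0.556 -0.229]
 grey [272.7 282. ] [264 271  18  22 305] [ 0.434 -0.162]
 grey [363.4 309.1] [354 297  19  24 353] [ 0.535 -0.348]
 grey [112.2 327.2] [104 307  13  41 142] [ 0.09  -0.055]
  blue [225.8 271.7] [ 0.369 -0.066]
  blue [239.4 298.7] [ 0.345 -0.156]
  yel [255.  251.4] [ 0.464 -0.052]
 bar [241 170  39  25 205] [[0.616, 0.089], [0.664, 0.228]] dir [ 0.083 -0.997  0.63   0.157]
[array([0.774, 0.138]), array([0.583, 0.485]), array([0.728, 0.149])]
[array([0.744, 0.132]), array([0.558, 0.471])]
```

```bash
cat >> h.py <<'E'
TH=0.066; H0=np.array([.630,.158]); X=np.array([np.cos(TH),np.sin(TH)]); Y=np.array([-X[1],X[0]])
def dw(x,y,q): # slot frame -> world at drawer opening q
    return H0+(x+.151-q)*X+y*Y
def wd(p,q): v=np.array(p[:2])-H0; return np.array([v@X-.151+q, v@Y])
def to(p,yaw=None):  # increments (tool axes, mm) from measured pose to world p
    o=manip.get_obs();R=o['tcp_rot'];d=np.array(p)-o['tcp_pos'];h=np.arctan2(R[1,0],R[0,0])
    print('tcp',o['tcp_pos'].round(4),'tool mm',(R.T@d*1000).round(1),'heading',round(h,3),'t',round(o['t'],2))
    if yaw is not None:
        c,s=np.cos(yaw),np.sin(yaw);R2=np.array([[c,s,0],[s,-c,0],[0,0,-1.]]);print(' wz',round(-(yaw-h),3),'mm after turn',(R2.T@d*1000).round(1))
E
python3 - <<'E'
from h import *
s,d=load('s0'),load('d0')
def tri(p,q):
    o1,a=ray(s,*p);o2,b=ray(d,*q)
    A=np.c_[a,-b];k=np.linalg.lstsq(A,o2-o1,rcond=None)[0];P,Q=o1+k[0]*a,o2+k[1]*b
    return ((P+Q)/2).round(3),np.linalg.norm(P-Q).round(4)
print('mills',tri((215.1,357.9),(435.4,264.6)),tri((171.9,360.4),(434.3,298.3)))
for n,p,q in[('A',(209.4,246.5),(272.7,282)),('C',(197.8,317.8),(363.4,309.1)),('D',(241,261),(302.6,261.5)),('E',(191.8,269.4),(296.1,306.8)),('F',(172.6,301.7),(334,331.8))]: print(n,tri(p,q))
print('bowl',plane(s,150+325/3.8,190+328/3.8,.006).round(3),plane(d,456*.7,386*.7,.006).round(3))
print('end',plane(s,150+433/3.8,190+466/3.8,.004).round(3),plane(d,531*.7,370*.7,.004).round(3))
to([*(H0+.0175*X),.15],TH)
E
```

```text
mills (array([ 0.666, -0.413,  0.12 ]), np.float64(0.0006)) (array([ 0.586, -0.47 ,  0.121]), np.float64(0.0001))
A (array([ 0.439, -0.155,  0.011]), np.float64(0.0003))
C (array([ 0.542, -0.342,  0.011]), np.float64(0.0001))
D (array([ 0.543, -0.14 ,  0.004]), np.float64(0.0007))
E (array([ 0.438, -0.239,  0.002]), np.float64(0.0017))
F (array([ 0.454, -0.343,  0.004]), np.float64(0.0002))
bowl [ 0.557 -0.188  0.006] [ 0.552 -0.19   0.006]
end [ 0.683 -0.233  0.004] [ 0.68  -0.24   0.004]
tcp [0.2175 0.5854 0.2216] tool mm [551.5 249.5  72.1] heading -0.356 t 0.1
 wz -0.422 mm after turn [400.9 453.6  71.6]
```

Request:
drive_tool([
  {"wz":-0.1407},
  {"wz":-0.1407},
  {"wz":-0.1406},
  {"dx":30,"dy":32},
  {"dx":30,"dy":32},
  {"dx":30,"dy":32},
  {"dx":30,"dy":32},
  {"dx":30,"dy":32},
  {"dx":30,"dy":32},
  {"dx":30,"dy":32},
], grip=-1)

```text
validation failed for argument at $.in...
```

Request:
drive_tool([
  {"dx":25,"dy":32},
  {"dx":25,"dy":32},
  {"dx":25,"dy":32},
  {"dx":25,"dy":32},
  {"dx":15,"dy":32},
  {"dx":10,"dy":32},
  {"dy":30},
  {},
  {},
])

```text
validation failed for argument at $.in...
```

Run:
```python
from h import *
c=cap('wrist','w0')
print(c['camera_matrix'],c['k1'],np.round(-np.array(c['R']).T@c['t'],3))
print(proj(c,[*H0,.046]),proj(c,[*(H0+.065*Y),.046]),proj(c,[*(H0-.065*Y),.046]))
to([*(H0+.0175*X),.15],TH)
```

```text
[[372.08774683   0.         279.93868636]
 [  0.         372.08774683 216.89672139]
 [  0.           0.           1.        ]] -0.09086359103453823 [0.289 0.559 0.383]
[364.10383511  40.97483449] [ 405.04330824 -107.06782974] [250.55741471 269.15233447]
tcp [0.2175 0.5854 0.2217] tool mm [551.5 249.6  72.2] heading -0.356 t 0.15
 wz -0.422 mm after turn [400.9 453.7  71.7]
```

View pics/w0.png

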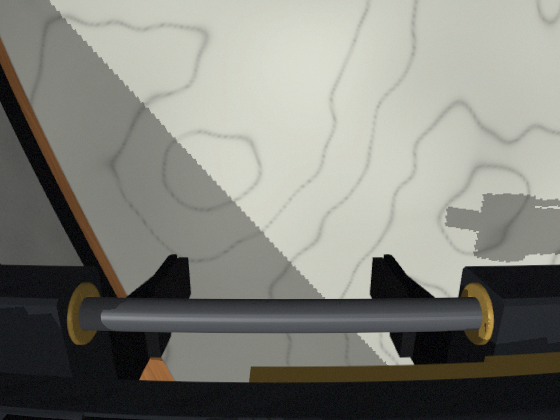

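The wrist picture shows only the bare counter and the fingers at columns 80 and 480; the arm has not moved because both calls were refused. I'll give all six numbers in every row.

Request:
drive_tool([
  {"dx":0,"dy":0,"dz":0,"wx":0,"wy":0,"wz":-0.1407},
  {"dx":0,"dy":0,"dz":0,"wx":0,"wy":0,"wz":-0.1407},
  {"dx":0,"dy":0,"dz":0,"wx":0,"wy":0,"wz":-0.1406},
  {"dx":30,"dy":32,"dz":0,"wx":0,"wy":0,"wz":0},
  {"dx":30,"dy":32,"dz":0,"wx":0,"wy":0,"wz":0},
  {"dx":30,"dy":32,"dz":0,"wx":0,"wy":0,"wz":0},
  {"dx":30,"dy":32,"dz":0,"wx":0,"wy":0,"wz":0},
  {"dx":30,"dy":32,"dz":0,"wx":0,"wy":0,"wz":0},
  {"dx":30,"dy":32,"dz":0,"wx":0,"wy":0,"wz":0},
  {"dx":30,"dy":32,"dz":0,"wx":0,"wy":0,"wz":0},
], grip=-1)

```text
t: 1.15
tcp_pos: [0.4429, 0.3747, 0.2224]
tcp_rot: [[0.998, 0.066, -0.0], [0.066, -0.998, -0.0], [-0.0, 0.0, -1.0]]
contact_force: [1.0, 0.2, 0.2]
grip_width: 0.0151
gripper_force: 0.0
```

Request:
drive_tool([
  {"dx":25,"dy":32,"dz":0,"wx":0,"wy":0,"wz":0},
  {"dx":25,"dy":32,"dz":0,"wx":0,"wy":0,"wz":0},
  {"dx":25,"dy":32,"dz":0,"wx":0,"wy":0,"wz":0},
  {"dx":25,"dy":32,"dz":0,"wx":0,"wy":0,"wz":0},
  {"dx":15,"dy":32,"dz":0,"wx":0,"wy":0,"wz":0},
  {"dx":10,"dy":32,"dz":0,"wx":0,"wy":0,"wz":0},
  {"dx":0,"dy":28,"dz":0,"wx":0,"wy":0,"wz":0},
  {"dx":0,"dy":0,"dz":0,"wx":0,"wy":0,"wz":0},
])

```text
t: 1.95
tcp_pos: [0.5813, 0.1619, 0.2221]
tcp_rot: [[0.998, 0.062, -0.001], [0.062, -0.998, -0.001], [-0.002, 0.001, -1.0]]
contact_force: [0.2, 0.6, -0.3]
grip_width: 0.0005
gripper_force: 0.0
```

Run:
```python
from h import *
c=cap('wrist','w1')
print(np.round(-np.array(c['R']).T@c['t'],3))
print(proj(c,[*H0,.046]),proj(c,[*(H0+.065*Y),.046]),proj(c,[*(H0-.065*Y),.046]))
to([*(H0+.0175*X),.15],TH)
```

```text
[0.657 0.167 0.384]
[287.38018763 141.10249069] [215.00147529 141.60892774] [359.59971466 141.12634778]
tcp [0.5813 0.1634 0.2222] tool mm [65.8  8.4 72.2] heading 0.063 t 2.0
 wz -0.003 mm after turn [65.7  8.6 72.2]
```

View pics/w1.png

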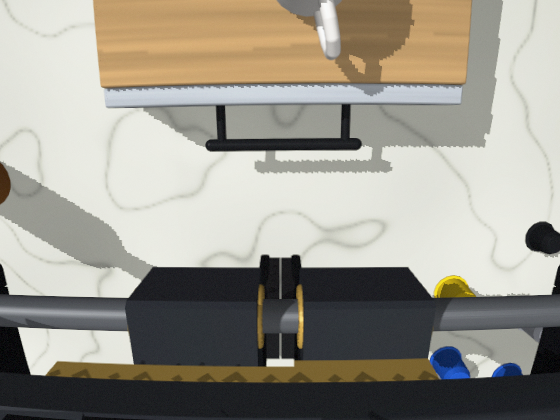

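The bar runs from (207,145) to (360,144), centre (283.5,144.5), against a predicted (287,141). So the handle is about 3 mm nearer and 3 mm further left than I estimated, near (0.627, 0.161).

Request:
drive_tool([
  {"dx":32,"dy":3,"dz":0,"wx":0,"wy":0,"wz":0},
  {"dx":31,"dy":2,"dz":0,"wx":0,"wy":0,"wz":0},
  {"dx":0,"dy":0,"dz":20,"wx":0,"wy":0,"wz":0},
  {"dx":0,"dy":0,"dz":35,"wx":0,"wy":0,"wz":0},
  {"dx":0,"dy":0,"dz":35,"wx":0,"wy":0,"wz":0},
  {"dx":0,"dy":0,"dz":30,"wx":0,"wy":0,"wz":0},
  {"dx":0,"dy":0,"dz":25,"wx":0,"wy":0,"wz":0},
  {"dx":0,"dy":0,"dz":25,"wx":0,"wy":0,"wz":0},
  {"dx":0,"dy":0,"dz":22,"wx":0,"wy":0,"wz":0},
  {"dx":0,"dy":0,"dz":0,"wx":0,"wy":0,"wz":0},
])

```text
t: 3.0
tcp_pos: [0.6425, 0.1646, 0.0269]
tcp_rot: [[0.998, 0.067, -0.006], [0.067, -0.998, -0.002], [-0.006, 0.002, -1.0]]
contact_force: [-1.1, -1.0, 0.0]
grip_width: 0.0005
gripper_force: 0.0
```

Request:
drive_tool([
  {"dx":-6,"dy":0,"dz":0,"wx":0,"wy":0,"wz":0},
  {"dx":-12,"dy":0,"dz":0,"wx":0,"wy":0,"wz":0},
  {"dx":-24,"dy":0,"dz":0,"wx":0,"wy":0,"wz":0},
  {"dx":-25,"dy":0,"dz":0,"wx":0,"wy":0,"wz":0},
  {"dx":-25,"dy":0,"dz":0,"wx":0,"wy":0,"wz":0},
  {"dx":-25,"dy":0,"dz":0,"wx":0,"wy":0,"wz":0},
  {"dx":-25,"dy":0,"dz":0,"wx":0,"wy":0,"wz":0},
  {"dx":-25,"dy":0,"dz":0,"wx":0,"wy":0,"wz":0},
  {"dx":-20,"dy":0,"dz":0,"wx":0,"wy":0,"wz":0},
  {"dx":0,"dy":0,"dz":0,"wx":0,"wy":0,"wz":0},
])

```text
t: 4.0
tcp_pos: [0.4561, 0.1518, 0.0322]
tcp_rot: [[0.998, 0.068, 0.0], [0.068, -0.998, 0.001], [0.001, -0.001, -1.0]]
contact_force: [-0.1, -0.7, 0.1]
grip_width: 0.0003
gripper_force: 0.0
```

Request:
drive_tool([
  {"dx":-10,"dy":0,"dz":0,"wx":0,"wy":0,"wz":0},
  {"dx":-10,"dy":0,"dz":0,"wx":0,"wy":0,"wz":0},
  {"dx":-8,"dy":0,"dz":0,"wx":0,"wy":0,"wz":0},
  {"dx":0,"dy":0,"dz":0,"wx":0,"wy":0,"wz":0},
])

```text
t: 4.4
tcp_pos: [0.434, 0.152, 0.0318]
tcp_rot: [[0.998, 0.069, 0.009], [0.069, -0.998, 0.005], [0.009, -0.004, -1.0]]
contact_force: [12.3, -3.1, -2.6]
grip_width: 0.0006
gripper_force: 5.5
```

Run:
```python
from h import *
c=cap('scene','s1')
cv2.imwrite('pics/s1b.png',cv2.resize(c['pixels'][140:345,140:420],(800,586),interpolation=cv2.INTER_CUBIC))
```

```text
(no output)
```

View pics/s1b.png

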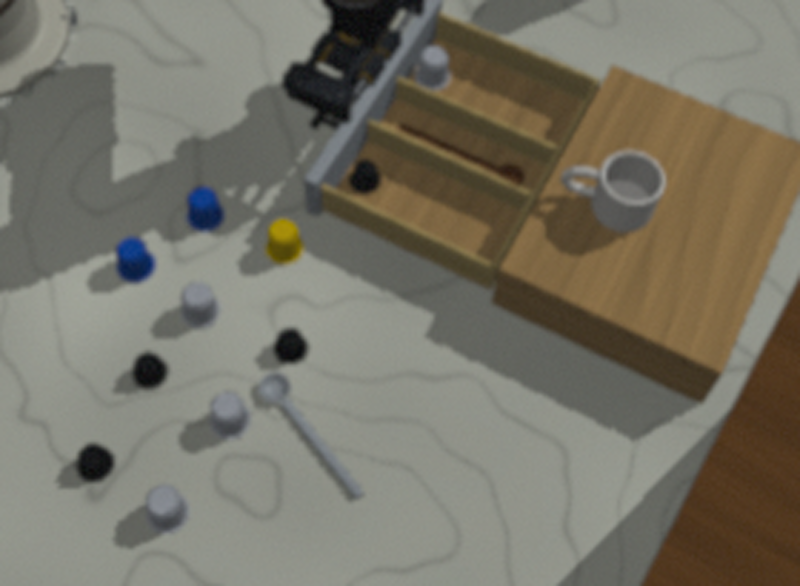

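The drawer is at its stop. The aluminium sample, crop (433,65), stands in the left bay and the black one, (365,177), in the right bay. The spoon picture lies in the middle slot with the bowl at the far end.

Request:
drive_tool([
  {"dx":11,"dy":0,"dz":0,"wx":0,"wy":0,"wz":0},
  {"dx":0,"dy":0,"dz":-20,"wx":0,"wy":0,"wz":0},
  {"dx":0,"dy":0,"dz":-40,"wx":0,"wy":0,"wz":0},
  {"dx":0,"dy":0,"dz":-45,"wx":0,"wy":0,"wz":0},
  {"dx":0,"dy":0,"dz":-45,"wx":0,"wy":0,"wz":0},
  {"dx":0,"dy":0,"dz":-40,"wx":0,"wy":0,"wz":0},
  {"dx":0,"dy":0,"dz":0,"wx":0,"wy":0,"wz":0},
  {"dx":0,"dy":0,"dz":0,"wx":0,"wy":0,"wz":0},
], grip=0.4)

```text
t: 5.25
tcp_pos: [0.4403, 0.1505, 0.2206]
tcp_rot: [[0.998, 0.065, -0.001], [0.065, -0.998, 0.001], [-0.001, -0.001, -1.0]]
contact_force: [0.1, -0.4, -0.2]
grip_width: 0.0557
gripper_force: 0.0
```

Run:
```python
from h import *
c=cap('wrist','w2')
to([.439,-.158,.2],TH)
print(np.round(-np.array(c['R']).T@c['t'],3))
for q in(.21,):
    for x,y in((-.1,.081),(-.1,-.081),(.1,.032),(-.1,-.032),(-.076,.081),(-.076,-.081)): print(x,y,proj(c,[*dw(x,y,q),.05 if abs(x)>.09 else .04]).round())
```

```text
tcp [0.4398 0.1501 0.2194] tool mm [-20.9 307.4  19.7] heading 0.066 t 5.3
 wz -0.0 mm after turn [-21.1 307.4  19.4]
[0.516 0.155 0.382]
-0.1 0.081 [195. 162.]
-0.1 -0.081 [376. 162.]
0.1 0.032 [246. -86.]
-0.1 -0.032 [321. 162.]
-0.076 0.081 [196. 134.]
-0.076 -0.081 [375. 134.]
```

View pics/w2.png

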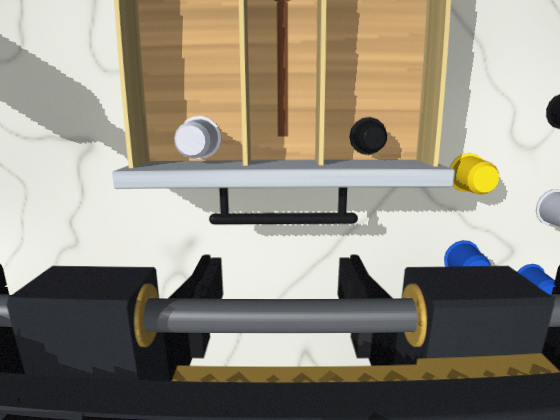

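The samples are at (195,137) for aluminium and (369,135) for black, where I predicted them. The slot's centre line is at column 282, so the drawer frame is about 3 mm further left than my estimate. Next is one wrist look over all the capsules.

Request:
drive_tool([
  {"dx":-10,"dy":38,"dz":-8,"wx":0,"wy":0,"wz":0},
  {"dx":-10,"dy":38,"dz":-8,"wx":0,"wy":0,"wz":0},
  {"dx":-10,"dy":38,"dz":-8,"wx":0,"wy":0,"wz":0},
  {"dx":-10,"dy":38,"dz":-8,"wx":0,"wy":0,"wz":0},
  {"dx":-10,"dy":38,"dz":-8,"wx":0,"wy":0,"wz":0},
  {"dx":-10,"dy":38,"dz":-8,"wx":0,"wy":0,"wz":0},
  {"dx":-10,"dy":38,"dz":-8,"wx":0,"wy":0,"wz":0},
  {"dx":-10,"dy":38,"dz":-8,"wx":0,"wy":0,"wz":0},
  {"dx":-10,"dy":38,"dz":-8,"wx":0,"wy":0,"wz":0},
  {"dx":-6,"dy":38,"dz":-8,"wx":0,"wy":0,"wz":0},
])

```text
t: 6.3
tcp_pos: [0.3685, -0.2359, 0.2988]
tcp_rot: [[0.998, 0.066, -0.005], [0.066, -0.998, 0.002], [-0.005, -0.002, -1.0]]
contact_force: [0.9, 0.5, -0.0]
grip_width: 0.0611
gripper_force: 0.0
```

Request:
drive_tool([
  {"dx":0,"dy":0,"dz":0,"wx":0,"wy":0,"wz":0},
  {"dx":0,"dy":0,"dz":0,"wx":0,"wy":0,"wz":0},
])

```text
t: 6.5
tcp_pos: [0.3692, -0.2351, 0.2984]
tcp_rot: [[0.998, 0.063, -0.005], [0.063, -0.998, 0.002], [-0.005, -0.002, -1.0]]
contact_force: [0.8, -0.6, -1.3]
grip_width: 0.0606
gripper_force: 0.0
```

```bash
sed -i 's/H0=np.array(\[.630,.158\])/H0=np.array([.6275,.161])/' h.py
cat >> h.py <<'E'
def find(f):
    c=cap('wrist',f);im=c['pixels'].astype(int);b,g,r=im[...,0],im[...,1],im[...,2];mx=im.max(2)
    print(manip.get_obs()['tcp_pos'].round(4),np.round(-np.array(c['R']).T@c['t'],3))
    for n,m,z in(('black',mx<40,.014),('grey',(b-r>=4)&(mx>60)&(b-r<45),.02)):
        m=cv2.medianBlur(m.astype(np.uint8),5); m[262:]=0
        for ce,s,k in comps(m,250,6000):
            ((u,v),(w,hh),a)=cv2.minAreaRect(np.argwhere(k)[:,::-1].astype(np.float32))
            p=plane(c,u,v,z); print(n,np.round([u,v,w,hh],0),'->',p[:2].round(4))
    return c
E
python3 - <<'E'
from h import *
find('w3')
E
```

```text
[ 0.3695 -0.2345  0.2986] [ 0.446 -0.231  0.46 ]
black [206.  18.  31.  29.] -> [ 0.5384 -0.1421]
black [29. 52. 32. 26.] -> [0.4975 0.0703]
black [374. 109.  28.  28.] -> [ 0.452  -0.3394]
black [287. 116.  28.  28.] -> [ 0.4369 -0.2388]
grey [247.  10.  21.  28.] -> [ 0.5476 -0.1873]
grey [290.  28.  39.  36.] -> [ 0.5324 -0.2351]
grey [386.  30.  35.  42.] -> [ 0.5389 -0.3405]
grey [42. 75. 21. 86.] -> [0.4705 0.05  ]
grey [217. 111.  35.  34.] -> [ 0.4378 -0.1581]
```

View pics/w3.png

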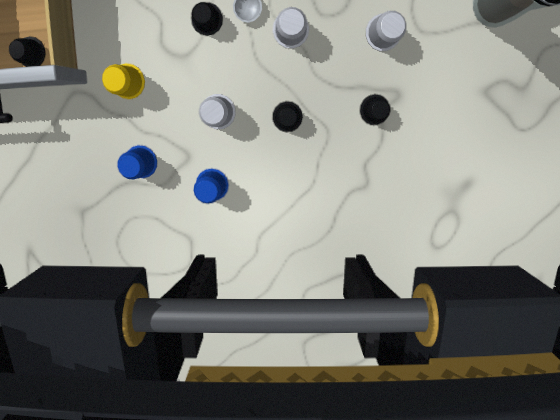

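Seen from above:
- **Aluminium:** (217,111), (290,28) and (386,30).
- **Black:** (287,116), (374,109) and (206,18).

The positions agree with the fixed cameras. I'll take the black one at (0.437, -0.239) first.

Request:
drive_tool([
  {"dx":22,"dy":3,"dz":45,"wx":0,"wy":0,"wz":0},
  {"dx":22,"dy":3,"dz":45,"wx":0,"wy":0,"wz":0},
  {"dx":23,"dy":3,"dz":45,"wx":0,"wy":0,"wz":0},
  {"dx":0,"dy":0,"dz":45,"wx":0,"wy":0,"wz":0},
  {"dx":0,"dy":0,"dz":40,"wx":0,"wy":0,"wz":0},
  {"dx":0,"dy":0,"dz":30,"wx":0,"wy":0,"wz":0},
  {"dx":0,"dy":0,"dz":25,"wx":0,"wy":0,"wz":0},
  {"dx":0,"dy":0,"dz":15,"wx":0,"wy":0,"wz":0},
  {"dx":0,"dy":0,"dz":0,"wx":0,"wy":0,"wz":0},
], grip=0.5)

```text
t: 7.45
tcp_pos: [0.4351, -0.2374, 0.0087]
tcp_rot: [[0.998, 0.068, -0.007], [0.068, -0.998, 0.002], [-0.007, -0.002, -1.0]]
contact_force: [0.3, 0.4, 0.1]
grip_width: 0.065
gripper_force: 0.0
```

Request:
drive_tool([
  {"dx":2,"dy":1,"dz":2,"wx":0,"wy":0,"wz":0},
  {"dx":0,"dy":0,"dz":0,"wx":0,"wy":0,"wz":0},
  {"dx":0,"dy":0,"dz":0,"wx":0,"wy":0,"wz":0},
  {"dx":0,"dy":0,"dz":0,"wx":0,"wy":0,"wz":0},
  {"dx":0,"dy":0,"dz":0,"wx":0,"wy":0,"wz":0},
  {"dx":0,"dy":0,"dz":0,"wx":0,"wy":0,"wz":0},
  {"dx":0,"dy":0,"dz":-20,"wx":0,"wy":0,"wz":0},
  {"dx":0,"dy":0,"dz":-40,"wx":0,"wy":0,"wz":0},
  {"dx":0,"dy":0,"dz":-45,"wx":0,"wy":0,"wz":0},
  {"dx":0,"dy":0,"dz":-40,"wx":0,"wy":0,"wz":0},
], grip=-1, squeeze=15)

```text
t: 8.45
tcp_pos: [0.4392, -0.2404, 0.1565]
tcp_rot: [[0.998, 0.066, 0.001], [0.066, -0.998, -0.0], [0.001, 0.0, -1.0]]
contact_force: [1.3, -0.4, -0.3]
grip_width: 0.0274
gripper_force: 14.9
```

Run:
```python
from h import *
to([*dw(.066,-.081,.21),.024],TH)
```

```text
tcp [ 0.4392 -0.2404  0.1565] tool mm [ 221.3 -307.1  132.6] heading 0.066 t 8.45
 wz 0.0 mm after turn [ 221.3 -307.1  132.5]
```

Request:
drive_tool([
  {"dx":24,"dy":-34,"dz":0,"wx":0,"wy":0,"wz":0},
  {"dx":24,"dy":-34,"dz":0,"wx":0,"wy":0,"wz":0},
  {"dx":25,"dy":-34,"dz":0,"wx":0,"wy":0,"wz":0},
  {"dx":25,"dy":-34,"dz":0,"wx":0,"wy":0,"wz":0},
  {"dx":25,"dy":-34,"dz":0,"wx":0,"wy":0,"wz":0},
  {"dx":25,"dy":-34,"dz":0,"wx":0,"wy":0,"wz":0},
  {"dx":25,"dy":-34,"dz":0,"wx":0,"wy":0,"wz":0},
  {"dx":24,"dy":-34,"dz":0,"wx":0,"wy":0,"wz":0},
  {"dx":24,"dy":-35,"dz":0,"wx":0,"wy":0,"wz":0},
  {"dx":0,"dy":0,"dz":40,"wx":0,"wy":0,"wz":0},
])

```text
t: 9.45
tcp_pos: [0.6465, 0.086, 0.1195]
tcp_rot: [[0.997, 0.072, 0.016], [0.072, -0.997, 0.004], [0.016, -0.003, -1.0]]
contact_force: [0.6, -0.3, 0.2]
grip_width: 0.0275
gripper_force: 14.9
```

Request:
drive_tool([
  {"dx":0,"dy":0,"dz":40,"wx":0,"wy":0,"wz":0},
  {"dx":0,"dy":0,"dz":30,"wx":0,"wy":0,"wz":0},
  {"dx":0,"dy":0,"dz":20,"wx":0,"wy":0,"wz":0},
  {"dx":0,"dy":0,"dz":0,"wx":0,"wy":0,"wz":0},
])

```text
t: 9.85
tcp_pos: [0.6381, 0.0802, 0.0218]
tcp_rot: [[0.998, 0.066, -0.005], [0.066, -0.998, -0.002], [-0.005, 0.001, -1.0]]
contact_force: [-0.5, -0.3, 0.2]
grip_width: 0.0276
gripper_force: 14.9
```

Request:
drive_tool([
  {"dx":0,"dy":0,"dz":3,"wx":0,"wy":0,"wz":0},
  {"dx":0,"dy":0,"dz":0,"wx":0,"wy":0,"wz":0},
  {"dx":0,"dy":0,"dz":0,"wx":0,"wy":0,"wz":0},
  {"dx":0,"dy":0,"dz":-30,"wx":0,"wy":0,"wz":0},
  {"dx":0,"dy":0,"dz":-45,"wx":0,"wy":0,"wz":0},
  {"dx":0,"dy":0,"dz":-45,"wx":0,"wy":0,"wz":0},
  {"dx":-19,"dy":36,"dz":0,"wx":0,"wy":0,"wz":0},
  {"dx":-19,"dy":36,"dz":0,"wx":0,"wy":0,"wz":0},
  {"dx":-19,"dy":36,"dz":0,"wx":0,"wy":0,"wz":0},
  {"dx":-19,"dy":36,"dz":0,"wx":0,"wy":0,"wz":0},
], grip=0.15)

```text
t: 10.85
tcp_pos: [0.5726, -0.0692, 0.1427]
tcp_rot: [[0.998, 0.067, 0.002], [0.067, -0.998, 0.0], [0.002, -0.0, -1.0]]
contact_force: [0.4, -0.5, -0.1]
grip_width: 0.05
gripper_force: 0.0
```

Request:
drive_tool([
  {"dx":-35,"dy":36,"dz":-10,"wx":0,"wy":0,"wz":0},
  {"dx":-43,"dy":35,"dz":-20,"wx":0,"wy":0,"wz":0},
  {"dx":0,"dy":0,"dz":0,"wx":0,"wy":0,"wz":0},
  {"dx":0,"dy":0,"dz":0,"wx":0,"wy":0,"wz":0},
], grip=0.4)

```text
t: 11.25
tcp_pos: [0.507, -0.1381, 0.1698]
tcp_rot: [[0.998, 0.064, 0.004], [0.064, -0.998, 0.0], [0.004, 0.0, -1.0]]
contact_force: [0.4, 0.4, -1.0]
grip_width: 0.0602
gripper_force: 0.0
```

Run:
```python
from h import *
find('w4'); to([.5384,-.142,.007],TH)
```

```text
[ 0.5074 -0.1375  0.1691] [ 0.582 -0.133  0.332]
black [28. 33. 43. 43.] -> [0.6373 0.0807]
black [284. 159.  38.  38.] -> [ 0.5429 -0.1393]
black [ 50. 199.  40.  44.] -> [0.4953 0.0712]
black [484. 254.  34.  13.] -> [ 0.467  -0.3339]
grey [371.  83.  37. 183.] -> [ 0.6094 -0.2052]
grey [393. 176.  52.  46.] -> [ 0.5358 -0.2332]
grey [511. 181.  59.  45.] -> [ 0.5395 -0.3397]
grey [ 63. 241.  40. 127.] -> [0.4577 0.0585]
grey [294. 254.  39.  13.] -> [ 0.4588 -0.1535]
tcp [ 0.5074 -0.1375  0.1691] tool mm [ 30.2   6.6 162.2] heading 0.066 t 11.3
 wz -0.0 mm after turn [ 30.6   6.6 162.1]
```

```bash
cat >> h.py <<'E'
def spoon(c,box,z=.005):
    im=c['pixels'].astype(int);m=((im[...,0]-im[...,2]>=4)&(im.max(2)>60)).astype(np.uint8);m=cv2.medianBlur(m,3)
    M=np.zeros_like(m);x0,y0,x1,y1=box;M[y0:y1,x0:x1]=m[y0:y1,x0:x1]
    k=max(comps(M,200,9000),key=lambda t:t[1][4])[2]
    P=np.array([plane(c,u,v,z)[:2] for v,u in np.argwhere(k)])
    m0=P.mean(0);d=np.linalg.svd(P-m0,full_matrices=False)[2][0];t=(P-m0)@d;n=np.array([-d[1],d[0]]);w=(P-m0)@n
    e=[np.ptp(w[(t<t.min()+.03)]),np.ptp(w[t>t.max()-.03])]
    if e[0]>e[1]: d=-d;n=-n;t=-t;w=-w
    h=t<t.max()-.045; a=np.polyfit(t[h],w[h],1)   # handle line
    d2=d+a[0]*n;d2/=np.linalg.norm(d2)
    bowl=m0+d*(t.max()-.0165)+n*np.polyval(a,t.max()-.0165); tail=m0+d*t.min()+n*np.polyval(a,t.min())
    print('len',np.ptp(t).round(4),'bowl',bowl.round(4),'tail',tail.round(4),'org',(bowl-.0615*d2).round(4),(tail+.078*d2).round(4),'ang',np.arctan2(d2[1],d2[0]).round(4))
E
python3 - <<'E'
from h import *
c=load('w4'); spoon(c,(300,0,460,155)); print(manip.get_obs()['qpos'].round(3))
E
```

```text
len 0.1441 bowl [ 0.5601 -0.1875] tail [ 0.6807 -0.2292] org [ 0.6182 -0.2076] [ 0.607  -0.2037] ang 2.8088
[ 0.044  0.263 -0.315 -0.    -0.99   1.592]
```

View pics/w4.png

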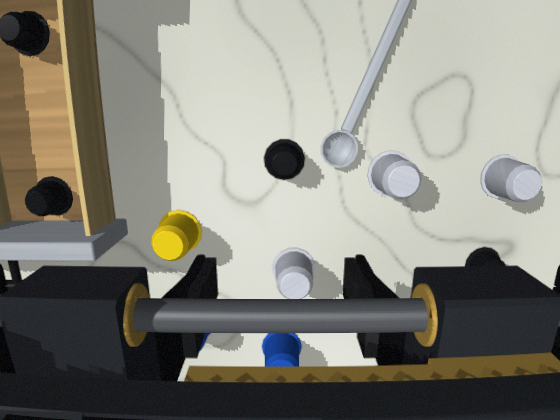

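The first capsule stands in the right bay at (20,33). The spoon's bowl at (339,149) is close to the black capsule at (284,159), so I'll take the spoon next.

Request:
drive_tool([
  {"dx":5,"dy":28,"dz":0,"wx":0,"wy":0,"wz":0},
  {"dx":5,"dy":28,"dz":0,"wx":0,"wy":0,"wz":0},
  {"dx":0,"dy":0,"dz":-15,"wx":0,"wy":0,"wz":0.1353},
  {"dx":0,"dy":0,"dz":-15,"wx":0,"wy":0,"wz":0.1353},
  {"dx":0,"dy":0,"dz":0,"wx":0,"wy":0,"wz":0.1354},
  {"dx":0,"dy":0,"dz":0,"wx":0,"wy":0,"wz":0},
  {"dx":0,"dy":0,"dz":0,"wx":0,"wy":0,"wz":0},
])

```text
t: 12.0
tcp_pos: [0.5211, -0.1918, 0.1974]
tcp_rot: [[0.944, -0.329, -0.001], [-0.329, -0.944, 0.0], [-0.001, 0.0, -1.0]]
contact_force: [0.1, -0.2, 0.3]
grip_width: 0.0609
gripper_force: 0.0
```

Run:
```python
from h import *
c=find('w5'); bx=[t for t in comps(cv2.medianBlur(((c['pixels'].astype(int)[...,0]-c['pixels'].astype(int)[...,2]>=4)&(c['pixels'].max(2)>60)).astype(np.uint8),3),200,9000)]
for t in bx: print(t[1])
spoon(c,(240,0,330,262)); to([.614,-.208,.005],-.34)
```

```text
[ 0.5209 -0.1919  0.1974] [ 0.593 -0.217  0.359]
black [223. 188.  34.  34.] -> [ 0.5427 -0.1425]
black [446. 205.  34.  38.] -> [ 0.456  -0.3409]
grey [532.  26.  38.  64.] -> [ 0.5923 -0.4538]
grey [262.  90. 175.  33.] -> [ 0.6139 -0.2083]
grey [428. 120.  44.  52.] -> [ 0.5415 -0.3404]
grey [318. 162.  43.  43.] -> [ 0.5378 -0.2351]
[513   0  47  61 671]
[ 246    2   34  176 2443]
[ 402   98   53   45 1856]
[ 297  140   44   44 1502]
[ 255  256   38   43 1366]
len 0.1554 bowl [ 0.5543 -0.1861] tail [ 0.6857 -0.2313] org [ 0.6125 -0.2061] [ 0.612  -0.2059] ang 2.8102
tcp [ 0.5209 -0.1919  0.1974] tool mm [ 93.4 -15.6 192.3] heading -0.336 t 12.05
 wz 0.004 mm after turn [ 93.1 -15.9 192.4]
```

View pics/w5.png

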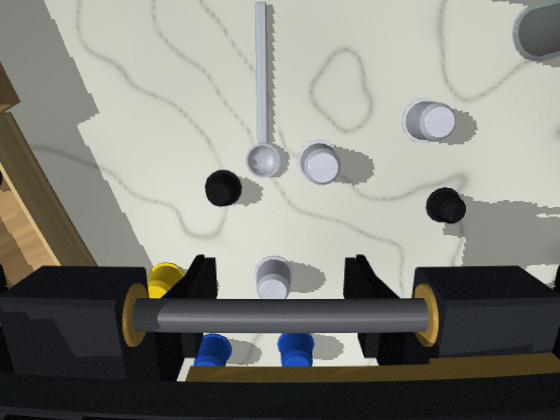

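The spoon's bowl is at (262,160) and its tail at (261,3). It measures 155.4 mm, with its origin at (0.612, -0.206).

Request:
drive_tool([
  {"dx":30,"dy":-6,"dz":10,"wx":0,"wy":0,"wz":0},
  {"dx":30,"dy":-6,"dz":30,"wx":0,"wy":0,"wz":0},
  {"dx":31,"dy":-5,"dz":35,"wx":0,"wy":0,"wz":0},
  {"dx":0,"dy":0,"dz":40,"wx":0,"wy":0,"wz":0},
  {"dx":0,"dy":0,"dz":35,"wx":0,"wy":0,"wz":0},
  {"dx":0,"dy":0,"dz":25,"wx":0,"wy":0,"wz":0},
  {"dx":0,"dy":0,"dz":15,"wx":0,"wy":0,"wz":0},
  {"dx":0,"dy":0,"dz":0,"wx":0,"wy":0,"wz":0},
  {"dx":0,"dy":0,"dz":0,"wx":0,"wy":0,"wz":0},
], grip=-0.2)

```text
t: 12.95
tcp_pos: [0.6131, -0.207, 0.0089]
tcp_rot: [[0.943, -0.332, 0.001], [-0.332, -0.943, -0.001], [0.001, 0.0, -1.0]]
contact_force: [1.1, -0.6, -0.4]
grip_width: 0.0347
gripper_force: 0.0
```

Request:
drive_tool([
  {"dx":0,"dy":-1,"dz":4,"wx":0,"wy":0,"wz":0},
  {"dx":0,"dy":0,"dz":2,"wx":0,"wy":0,"wz":0},
  {"dx":0,"dy":0,"dz":0,"wx":0,"wy":0,"wz":0},
  {"dx":0,"dy":0,"dz":0,"wx":0,"wy":0,"wz":0},
  {"dx":0,"dy":0,"dz":0,"wx":0,"wy":0,"wz":0},
  {"dx":0,"dy":0,"dz":0,"wx":0,"wy":0,"wz":0},
  {"dx":0,"dy":0,"dz":-10,"wx":0,"wy":0,"wz":0},
  {"dx":0,"dy":0,"dz":-15,"wx":0,"wy":0,"wz":0},
], grip=-1, squeeze=35)

```text
t: 13.75
tcp_pos: [0.6118, -0.2059, 0.027]
tcp_rot: [[0.943, -0.333, -0.002], [-0.333, -0.943, 0.0], [-0.002, 0.001, -1.0]]
contact_force: [0.6, 0.8, 0.5]
grip_width: 0.0095
gripper_force: 35.0
```

Request:
drive_tool([
  {"dx":0,"dy":0,"dz":-30,"wx":0,"wy":0,"wz":0},
  {"dx":0,"dy":0,"dz":-40,"wx":0,"wy":0,"wz":0.1443},
  {"dx":0,"dy":0,"dz":-40,"wx":0,"wy":0,"wz":0.1443},
  {"dx":0,"dy":0,"dz":-30,"wx":0,"wy":0,"wz":0.1443},
  {"dx":0,"dy":0,"dz":0,"wx":0,"wy":0,"wz":0.1443},
  {"dx":0,"dy":0,"dz":0,"wx":0,"wy":0,"wz":0.1443},
  {"dx":0,"dy":0,"dz":0,"wx":0,"wy":0,"wz":0.1443},
  {"dx":0,"dy":0,"dz":0,"wx":0,"wy":0,"wz":0.1443},
  {"dx":0,"dy":0,"dz":0,"wx":0,"wy":0,"wz":0.1443},
  {"dx":0,"dy":0,"dz":0,"wx":0,"wy":0,"wz":0.1443},
])

```text
t: 14.75
tcp_pos: [0.6126, -0.206, 0.1687]
tcp_rot: [[-0.074, -0.997, 0.002], [-0.997, 0.074, -0.0], [0.0, -0.002, -1.0]]
contact_force: [-0.6, 0.7, -0.5]
grip_width: 0.0091
gripper_force: 35.0
```

Request:
drive_tool([
  {"dx":0,"dy":0,"dz":0,"wx":0,"wy":0,"wz":0.1443},
  {"dx":0,"dy":0,"dz":0,"wx":0,"wy":0,"wz":0.1443},
  {"dx":0,"dy":0,"dz":0,"wx":0,"wy":0,"wz":0.1443},
  {"dx":0,"dy":0,"dz":0,"wx":0,"wy":0,"wz":0.1443},
  {"dx":0,"dy":0,"dz":0,"wx":0,"wy":0,"wz":0.1443},
  {"dx":0,"dy":0,"dz":0,"wx":0,"wy":0,"wz":0.1443},
  {"dx":0,"dy":0,"dz":0,"wx":0,"wy":0,"wz":0.1443},
  {"dx":0,"dy":0,"dz":0,"wx":0,"wy":0,"wz":0.1443},
  {"dx":0,"dy":0,"dz":0,"wx":0,"wy":0,"wz":0.1443},
  {"dx":0,"dy":0,"dz":0,"wx":0,"wy":0,"wz":0.1442},
])

```text
t: 15.75
tcp_pos: [0.6126, -0.206, 0.1686]
tcp_rot: [[-0.999, -0.054, 0.001], [-0.054, 0.999, -0.0], [-0.001, -0.0, -1.0]]
contact_force: [-1.1, -0.3, 0.4]
grip_width: 0.009
gripper_force: 35.0
```

Run:
```python
from h import *
to([*dw(0,0,.21),.018],TH-np.pi); print(manip.get_obs()['grip_width'])
```

```text
tcp [ 0.6126 -0.206   0.1686] tool mm [ 24.4 365.  150.5] heading -3.087 t 15.75
 wz -0.012 mm after turn [ 19.9 365.2 150.6]
0.008991727679368537
```

Request:
drive_tool([
  {"dx":2,"dy":36,"dz":0,"wx":0,"wy":0,"wz":0},
  {"dx":2,"dy":36,"dz":0,"wx":0,"wy":0,"wz":0},
  {"dx":2,"dy":37,"dz":0,"wx":0,"wy":0,"wz":0},
  {"dx":2,"dy":37,"dz":0,"wx":0,"wy":0,"wz":0},
  {"dx":2,"dy":37,"dz":0,"wx":0,"wy":0,"wz":0},
  {"dx":2,"dy":37,"dz":0,"wx":0,"wy":0,"wz":0},
  {"dx":2,"dy":37,"dz":0,"wx":0,"wy":0,"wz":0},
  {"dx":2,"dy":36,"dz":0,"wx":0,"wy":0,"wz":0},
  {"dx":2,"dy":36,"dz":0,"wx":0,"wy":0,"wz":0},
  {"dx":2,"dy":36,"dz":0,"wx":0,"wy":0,"wz":0},
])

```text
t: 16.75
tcp_pos: [0.5704, 0.1587, 0.1688]
tcp_rot: [[-0.998, -0.06, 0.002], [-0.06, 0.998, 0.001], [-0.002, 0.001, -1.0]]
contact_force: [0.3, 0.2, -1.2]
grip_width: 0.0092
gripper_force: 35.0
```

Request:
drive_tool([
  {"dx":0,"dy":0,"dz":25,"wx":0,"wy":0,"wz":0},
  {"dx":0,"dy":0,"dz":35,"wx":0,"wy":0,"wz":0},
  {"dx":0,"dy":0,"dz":0,"wx":0,"wy":0,"wz":0},
  {"dx":0,"dy":0,"dz":0,"wx":0,"wy":0,"wz":0},
])

```text
t: 17.15
tcp_pos: [0.571, 0.1571, 0.1083]
tcp_rot: [[-0.998, -0.061, 0.001], [-0.061, 0.998, -0.001], [-0.001, -0.001, -1.0]]
contact_force: [0.7, 0.8, 0.1]
grip_width: 0.0091
gripper_force: 35.0
```

Run:
```python
from h import *
to([*dw(0,0,.21),.018],TH-np.pi)
c=cap('scene','s2');d=cap('side','d2')
cv2.imwrite('pics/s2b.png',np.hstack([cv2.resize(c['pixels'][120:260,240:380],(400,400),interpolation=cv2.INTER_CUBIC),cv2.resize(d['pixels'][80:240,200:360],(400,400),interpolation=cv2.INTER_CUBIC)]))
```

```text
tcp [0.571  0.1571 0.1083] tool mm [ 2.5  0.2 90.3] heading -3.081 t 17.15
 wz -0.005 mm after turn [ 2.4  0.2 90.3]
```

View pics/s2b.png

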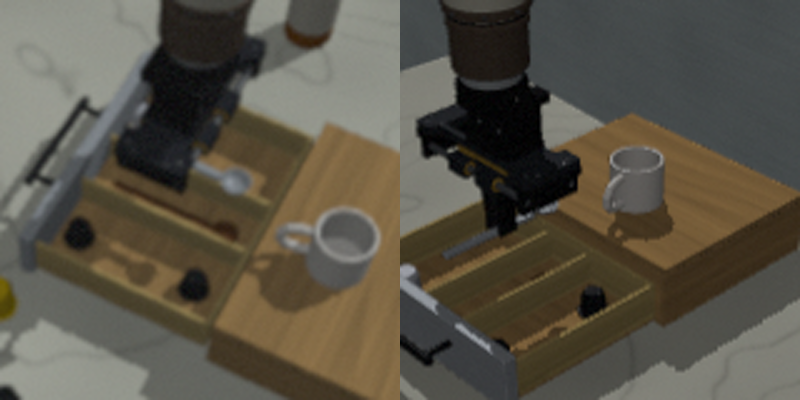

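The spoon is level in the grip, lengthwise above the slot with its bowl towards the cabinet. Now I'll lower it.

Request:
drive_tool([
  {"dx":2,"dy":0,"dz":30,"wx":0,"wy":0,"wz":0},
  {"dx":0,"dy":0,"dz":30,"wx":0,"wy":0,"wz":0},
  {"dx":0,"dy":0,"dz":18,"wx":0,"wy":0,"wz":0},
  {"dx":0,"dy":0,"dz":8,"wx":0,"wy":0,"wz":0},
  {"dx":0,"dy":0,"dz":5,"wx":0,"wy":0,"wz":0},
  {"dx":0,"dy":0,"dz":0,"wx":0,"wy":0,"wz":0},
  {"dx":0,"dy":0,"dz":0,"wx":0,"wy":0,"wz":0},
])

```text
t: 17.95
tcp_pos: [0.5696, 0.1575, 0.0175]
tcp_rot: [[-0.998, -0.06, 0.002], [-0.06, 0.998, 0.001], [-0.002, 0.001, -1.0]]
contact_force: [0.9, -0.7, 0.0]
grip_width: 0.0091
gripper_force: 35.0
```

Request:
drive_tool([
  {"dx":0,"dy":0,"dz":0,"wx":0,"wy":0,"wz":0},
  {"dx":0,"dy":0,"dz":0,"wx":0,"wy":0,"wz":0},
  {"dx":0,"dy":0,"dz":0,"wx":0,"wy":0,"wz":0},
  {"dx":0,"dy":0,"dz":-25,"wx":0,"wy":0,"wz":0},
  {"dx":0,"dy":0,"dz":-40,"wx":0,"wy":0,"wz":0},
  {"dx":0,"dy":0,"dz":-45,"wx":0,"wy":0,"wz":0},
  {"dx":0,"dy":0,"dz":-45,"wx":0,"wy":0,"wz":0},
  {"dx":0,"dy":0,"dz":0,"wx":0,"wy":0,"wz":0},
], grip=-0.45, squeeze=15)

```text
t: 18.75
tcp_pos: [0.5726, 0.1586, 0.1791]
tcp_rot: [[-0.998, -0.062, 0.014], [-0.062, 0.998, 0.006], [-0.015, 0.005, -1.0]]
contact_force: [1.0, 0.5, 0.1]
grip_width: 0.0237
gripper_force: 0.0
```

Run:
```python
from h import *
c=cap('scene','s3')
for p in((0,0),(.0615,0),(-.078,0),(-.1,.032),(.1,-.032)): print(p,proj(c,[*dw(*p,.21),.018 if abs(p[0])<.09 else .05]).round(1))
cv2.imwrite('pics/s3b.png',cv2.resize(c['pixels'][120:340,160:400],(654,600),interpolation=cv2.INTER_CUBIC))
to([.541,-.142,.2],TH-np.pi)
```

```text
(0, 0) [300.3 192.1]
(0.0615, 0) [317.7 200. ]
(-0.078, 0) [278.9 182.4]
(-0.1, 0.032) [277.9 166.8]
(0.1, -0.032) [325.8 207.1]
tcp [0.5705 0.158  0.1754] tool mm [  47.4 -297.6  -26.1] heading -3.081 t 18.8
 wz -0.005 mm after turn [  49.2 -297.4  -24.6]
```

View pics/s3b.png

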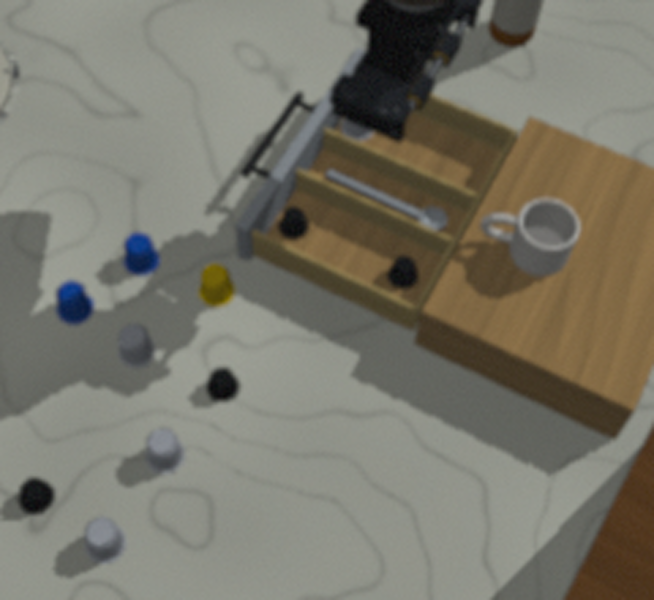

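The spoon lies in the slot, bowl at crop (432,217) towards the cabinet. The remaining blacks are at (222,384) and (36,495), the aluminium ones at (135,344), (163,447) and (103,538).

```bash
cat >> h.py <<'E'
def chk(f):  # loose capsules by scene camera, offset-corrected to the wrist view
    c=cap('scene',f);im=c['pixels'].astype(int);mx=im.max(2)
    for n,m,z in(('black',mx<28,.013),('grey',cv2.medianBlur(((im[...,0]-im[...,1]>=1)&(mx>40)&(im[...,0]-im[...,2]<30)).astype(np.uint8),3),.02)):
        for ce,s,k in comps(m,40,400):
            p=plane(c,*ce,z)[:2]+[-.0045,.003]
            if .3<p[0]<.72 and -.45<p[1]<.32: print(n,s[4],p.round(4),'slot',wd(p,.21).round(3))
E
python3 - <<'E'
from h import *
chk('s4')
E
```

```text
black 57 [0.4936 0.0726] slot [-0.08  -0.079]
black 61 [0.6345 0.085 ] slot [ 0.061 -0.076]
black 53 [ 0.5416 -0.1416] slot [-0.047 -0.296]
black 82 [ 0.4531 -0.3412] slot [-0.148 -0.49 ]
black 246 [ 0.6392 -0.3986] slot [ 0.034 -0.559]
grey 50 [0.4291 0.3138] slot [-0.129  0.166]
grey 132 [0.5791 0.1603] slot [0.011 0.003]
grey 148 [ 0.4376 -0.1551] slot [-0.151 -0.303]
grey 167 [ 0.5347 -0.235 ] slot [-0.06  -0.389]
grey 192 [ 0.5404 -0.3412] slot [-0.061 -0.495]
```

Request:
drive_tool([
  {"dx":5,"dy":-37,"dz":0,"wx":0,"wy":0,"wz":0},
  {"dx":5,"dy":-37,"dz":0,"wx":0,"wy":0,"wz":0},
  {"dx":6,"dy":-37,"dz":0,"wx":0,"wy":0,"wz":0},
  {"dx":6,"dy":-37,"dz":0,"wx":0,"wy":0,"wz":0},
  {"dx":6,"dy":-37,"dz":0,"wx":0,"wy":0,"wz":0},
  {"dx":6,"dy":-37,"dz":0,"wx":0,"wy":0,"wz":0},
  {"dx":6,"dy":-37,"dz":15,"wx":0,"wy":0,"wz":0},
  {"dx":6,"dy":-37,"dz":30,"wx":0,"wy":0,"wz":0},
  {"dx":0,"dy":0,"dz":30,"wx":0,"wy":0,"wz":0},
  {"dx":0,"dy":0,"dz":0,"wx":0,"wy":0,"wz":0},
], grip=0.3)

```text
t: 19.85
tcp_pos: [0.5356, -0.142, 0.0905]
tcp_rot: [[-0.998, -0.057, -0.013], [-0.057, 0.998, 0.001], [0.013, 0.002, -1.0]]
contact_force: [-0.6, -0.7, 0.0]
grip_width: 0.0565
gripper_force: 0.0
```

Run:
```python
from h import *
to([.541,-.141,.007],TH-np.pi)
```

```text
tcp [ 0.5356 -0.142   0.0905] tool mm [-6.5  0.6 83.4] heading -3.085 t 19.85
 wz -0.009 mm after turn [-5.4  0.7 83.5]
```

Request:
drive_tool([
  {"dx":-2,"dy":0,"dz":30,"wx":0,"wy":0,"wz":0},
  {"dx":-2,"dy":0,"dz":28,"wx":0,"wy":0,"wz":0},
  {"dx":0,"dy":0,"dz":18,"wx":0,"wy":0,"wz":0},
  {"dx":0,"dy":0,"dz":7,"wx":0,"wy":0,"wz":0},
  {"dx":0,"dy":0,"dz":0,"wx":0,"wy":0,"wz":0},
  {"dx":0,"dy":0,"dz":0,"wx":0,"wy":0,"wz":0},
])

```text
t: 20.45
tcp_pos: [0.5454, -0.1406, 0.0142]
tcp_rot: [[-0.998, -0.061, 0.002], [-0.061, 0.998, -0.0], [-0.002, -0.0, -1.0]]
contact_force: [0.3, -0.1, 0.5]
grip_width: 0.0561
gripper_force: 0.0
```

Request:
drive_tool([
  {"dx":0,"dy":0,"dz":0,"wx":0,"wy":0,"wz":0},
  {"dx":0,"dy":0,"dz":0,"wx":0,"wy":0,"wz":0},
  {"dx":0,"dy":0,"dz":0,"wx":0,"wy":0,"wz":0},
  {"dx":0,"dy":0,"dz":0,"wx":0,"wy":0,"wz":0},
  {"dx":0,"dy":0,"dz":0,"wx":0,"wy":0,"wz":0},
  {"dx":0,"dy":0,"dz":-20,"wx":0,"wy":0,"wz":0},
  {"dx":0,"dy":0,"dz":-40,"wx":0,"wy":0,"wz":0},
  {"dx":0,"dy":0,"dz":-45,"wx":0,"wy":0,"wz":0},
  {"dx":0,"dy":0,"dz":-30,"wx":0,"wy":0,"wz":0},
], grip=-1)

```text
t: 21.35
tcp_pos: [0.5455, -0.1412, 0.1513]
tcp_rot: [[-0.998, -0.061, 0.004], [-0.061, 0.998, -0.001], [-0.004, -0.001, -1.0]]
contact_force: [0.8, 0.1, -0.6]
grip_width: 0.0266
gripper_force: 14.9
```

Run:
```python
from h import *
to([*dw(.02,-.081,.21),.022],TH-np.pi)
```

```text
tcp [ 0.5455 -0.1412  0.1513] tool mm [-61.2 215.5 129.4] heading -3.081 t 21.35
 wz -0.005 mm after turn [-62.8 215.1 129.3]
```

Request:
drive_tool([
  {"dx":-10,"dy":36,"dz":0,"wx":0,"wy":0,"wz":0},
  {"dx":-10,"dy":36,"dz":0,"wx":0,"wy":0,"wz":0},
  {"dx":-10,"dy":36,"dz":0,"wx":0,"wy":0,"wz":0},
  {"dx":-10,"dy":36,"dz":0,"wx":0,"wy":0,"wz":0},
  {"dx":-11,"dy":36,"dz":0,"wx":0,"wy":0,"wz":0},
  {"dx":-10,"dy":35,"dz":15,"wx":0,"wy":0,"wz":0},
  {"dx":0,"dy":0,"dz":40,"wx":0,"wy":0,"wz":0},
  {"dx":0,"dy":0,"dz":37,"wx":0,"wy":0,"wz":0},
  {"dx":0,"dy":0,"dz":25,"wx":0,"wy":0,"wz":0},
  {"dx":0,"dy":0,"dz":5,"wx":0,"wy":0,"wz":0},
])

```text
t: 22.35
tcp_pos: [0.591, 0.0771, 0.024]
tcp_rot: [[-0.998, -0.06, -0.005], [-0.06, 0.998, -0.002], [0.005, -0.002, -1.0]]
contact_force: [-3.0, 1.6, 8.0]
grip_width: 0.0268
gripper_force: 15.3
```

Request:
drive_tool([
  {"dx":0,"dy":0,"dz":0,"wx":0,"wy":0,"wz":0},
  {"dx":0,"dy":0,"dz":0,"wx":0,"wy":0,"wz":0},
  {"dx":0,"dy":0,"dz":0,"wx":0,"wy":0,"wz":0},
  {"dx":0,"dy":0,"dz":0,"wx":0,"wy":0,"wz":0},
  {"dx":0,"dy":0,"dz":-30,"wx":0,"wy":0,"wz":0},
  {"dx":0,"dy":0,"dz":-45,"wx":0,"wy":0,"wz":0},
  {"dx":0,"dy":0,"dz":-45,"wx":0,"wy":0,"wz":0},
], grip=0.1)

```text
t: 23.05
tcp_pos: [0.592, 0.077, 0.1476]
tcp_rot: [[-0.998, -0.06, -0.001], [-0.06, 0.998, -0.001], [0.001, -0.0, -1.0]]
contact_force: [1.5, 0.7, -0.4]
grip_width: 0.0478
gripper_force: 0.0
```

Run:
```python
from h import *
chk('s5');to([.452,-.340,.15],TH-np.pi)
```

```text
black 126 [0.5231 0.1256] slot [-0.047 -0.028]
black 53 [0.4944 0.0734] slot [-0.08  -0.079]
black 57 [0.5847 0.0815] slot [ 0.011 -0.077]
black 57 [0.635  0.0852] slot [ 0.061 -0.076]
black 77 [ 0.4525 -0.3414] slot [-0.149 -0.49 ]
black 246 [ 0.6389 -0.3979] slot [ 0.034 -0.558]
grey 80 [0.6137 0.1637] slot [0.045 0.004]
grey 149 [ 0.4381 -0.1553] slot [-0.151 -0.303]
grey 175 [ 0.5342 -0.2346] slot [-0.06  -0.389]
grey 187 [ 0.5404 -0.3414] slot [-0.061 -0.496]
tcp [0.5971 0.078  0.1572] tool mm [ 170.9 -408.1    3.9] heading -3.079 t 23.1
 wz -0.004 mm after turn [ 172.4 -407.5    7.2]
```

Request:
drive_tool([
  {"dx":17,"dy":-41,"dz":0,"wx":0,"wy":0,"wz":0},
  {"dx":17,"dy":-41,"dz":0,"wx":0,"wy":0,"wz":0},
  {"dx":17,"dy":-41,"dz":0,"wx":0,"wy":0,"wz":0},
  {"dx":17,"dy":-41,"dz":0,"wx":0,"wy":0,"wz":0},
  {"dx":17,"dy":-41,"dz":0,"wx":0,"wy":0,"wz":0},
  {"dx":17,"dy":-41,"dz":0,"wx":0,"wy":0,"wz":0},
  {"dx":17,"dy":-41,"dz":0,"wx":0,"wy":0,"wz":0},
  {"dx":17,"dy":-41,"dz":20,"wx":0,"wy":0,"wz":0},
  {"dx":18,"dy":-40,"dz":30,"wx":0,"wy":0,"wz":0},
  {"dx":18,"dy":-40,"dz":30,"wx":0,"wy":0,"wz":0},
], grip=0.35)

```text
t: 24.1
tcp_pos: [0.4469, -0.3372, 0.0699]
tcp_rot: [[-0.998, -0.06, 0.003], [-0.06, 0.998, -0.001], [-0.003, -0.001, -1.0]]
contact_force: [1.1, -0.1, -0.4]
grip_width: 0.0589
gripper_force: 0.0
```

Request:
drive_tool([
  {"dx":0,"dy":0,"dz":20,"wx":0,"wy":0,"wz":0},
  {"dx":0,"dy":0,"dz":0,"wx":0,"wy":0,"wz":0},
  {"dx":0,"dy":0,"dz":0,"wx":0,"wy":0,"wz":0},
])

```text
t: 24.4
tcp_pos: [0.4475, -0.3356, 0.0502]
tcp_rot: [[-0.998, -0.061, 0.0], [-0.061, 0.998, -0.001], [-0.0, -0.001, -1.0]]
contact_force: [-0.2, -0.0, -0.1]
grip_width: 0.0587
gripper_force: 0.0
```

Run:
```python
from h import *
to([.452,-.340,.008],TH-np.pi)
```

```text
tcp [ 0.4475 -0.3356  0.0502] tool mm [-4.2 -4.7 42.3] heading -3.081 t 24.4
 wz -0.005 mm after turn [-4.2 -4.7 42.2]
```

Request:
drive_tool([
  {"dx":-4,"dy":-5,"dz":0,"wx":0,"wy":0,"wz":0},
  {"dx":0,"dy":0,"dz":22,"wx":0,"wy":0,"wz":0},
  {"dx":0,"dy":0,"dz":15,"wx":0,"wy":0,"wz":0},
  {"dx":0,"dy":0,"dz":4,"wx":0,"wy":0,"wz":0},
  {"dx":0,"dy":0,"dz":0,"wx":0,"wy":0,"wz":0},
])

```text
t: 24.9
tcp_pos: [0.4525, -0.34, 0.0094]
tcp_rot: [[-0.998, -0.062, 0.001], [-0.062, 0.998, -0.001], [-0.001, -0.001, -1.0]]
contact_force: [-0.8, -0.7, 0.5]
grip_width: 0.0588
gripper_force: 0.0
```

Request:
drive_tool([
  {"dx":0,"dy":0,"dz":0,"wx":0,"wy":0,"wz":0},
  {"dx":0,"dy":0,"dz":0,"wx":0,"wy":0,"wz":0},
  {"dx":0,"dy":0,"dz":0,"wx":0,"wy":0,"wz":0},
  {"dx":0,"dy":0,"dz":0,"wx":0,"wy":0,"wz":0},
  {"dx":0,"dy":0,"dz":0,"wx":0,"wy":0,"wz":0},
  {"dx":0,"dy":0,"dz":-20,"wx":0,"wy":0,"wz":0},
  {"dx":0,"dy":0,"dz":-40,"wx":0,"wy":0,"wz":0},
  {"dx":0,"dy":0,"dz":-45,"wx":0,"wy":0,"wz":0},
  {"dx":0,"dy":0,"dz":-35,"wx":0,"wy":0,"wz":0},
], grip=-1)

```text
t: 25.8
tcp_pos: [0.4518, -0.3405, 0.1513]
tcp_rot: [[-0.998, -0.06, 0.002], [-0.06, 0.998, -0.001], [-0.002, -0.001, -1.0]]
contact_force: [0.9, -0.8, -0.2]
grip_width: 0.0274
gripper_force: 15.0
```

Run:
```python
from h import *
to([*dw(-.03,-.081,.21),.024],TH-np.pi)
```

```text
tcp [ 0.4518 -0.3405  0.1513] tool mm [-116.9  408.6  127. ] heading -3.081 t 25.8
 wz -0.006 mm after turn [-119.4  407.8  127.3]
```

Request:
drive_tool([
  {"dx":-12,"dy":41,"dz":0,"wx":0,"wy":0,"wz":0},
  {"dx":-12,"dy":41,"dz":0,"wx":0,"wy":0,"wz":0},
  {"dx":-12,"dy":41,"dz":0,"wx":0,"wy":0,"wz":0},
  {"dx":-12,"dy":41,"dz":0,"wx":0,"wy":0,"wz":0},
  {"dx":-12,"dy":41,"dz":0,"wx":0,"wy":0,"wz":0},
  {"dx":-12,"dy":41,"dz":0,"wx":0,"wy":0,"wz":0},
  {"dx":-12,"dy":41,"dz":0,"wx":0,"wy":0,"wz":0},
  {"dx":-12,"dy":41,"dz":0,"wx":0,"wy":0,"wz":0},
  {"dx":-11,"dy":40,"dz":0,"wx":0,"wy":0,"wz":0},
  {"dx":-11,"dy":40,"dz":0,"wx":0,"wy":0,"wz":0},
])

```text
t: 26.8
tcp_pos: [0.5446, 0.0759, 0.1488]
tcp_rot: [[-0.998, -0.06, 0.0], [-0.06, 0.998, 0.0], [-0.0, 0.0, -1.0]]
contact_force: [0.8, -0.9, -0.4]
grip_width: 0.0277
gripper_force: 14.9
```

Request:
drive_tool([
  {"dx":0,"dy":0,"dz":25,"wx":0,"wy":0,"wz":0},
  {"dx":0,"dy":0,"dz":40,"wx":0,"wy":0,"wz":0},
  {"dx":0,"dy":0,"dz":35,"wx":0,"wy":0,"wz":0},
  {"dx":0,"dy":0,"dz":22,"wx":0,"wy":0,"wz":0},
  {"dx":0,"dy":0,"dz":0,"wx":0,"wy":0,"wz":0},
])

```text
t: 27.3
tcp_pos: [0.5421, 0.0732, 0.0235]
tcp_rot: [[-0.998, -0.06, -0.007], [-0.06, 0.998, -0.003], [0.007, -0.002, -1.0]]
contact_force: [-0.6, -0.1, 0.6]
grip_width: 0.0272
gripper_force: 15.0
```

Request:
drive_tool([
  {"dx":0,"dy":0,"dz":0,"wx":0,"wy":0,"wz":0},
  {"dx":0,"dy":0,"dz":0,"wx":0,"wy":0,"wz":0},
  {"dx":0,"dy":0,"dz":0,"wx":0,"wy":0,"wz":0},
  {"dx":0,"dy":0,"dz":0,"wx":0,"wy":0,"wz":0},
  {"dx":0,"dy":0,"dz":-30,"wx":0,"wy":0,"wz":0},
  {"dx":0,"dy":0,"dz":-45,"wx":0,"wy":0,"wz":0},
  {"dx":0,"dy":0,"dz":-45,"wx":0,"wy":0,"wz":0},
], grip=0.1)

```text
t: 28.0
tcp_pos: [0.5443, 0.0739, 0.1484]
tcp_rot: [[-0.998, -0.06, -0.001], [-0.06, 0.998, -0.0], [0.001, -0.0, -1.0]]
contact_force: [1.7, 0.9, -1.0]
grip_width: 0.0474
gripper_force: 0.0
```

Run:
```python
from h import *
chk('s6');to([.438,-.157,.15],TH-np.pi)
```

```text
black 55 [0.4944 0.0733] slot [-0.08  -0.079]
black 56 [0.5416 0.0795] slot [-0.032 -0.076]
black 56 [0.5853 0.0818] slot [ 0.012 -0.076]
black 56 [0.6351 0.085 ] slot [ 0.062 -0.076]
black 247 [ 0.6392 -0.3981] slot [ 0.034 -0.559]
grey 44 [0.4961 0.2229] slot [-0.068  0.07 ]
grey 114 [0.5888 0.1611] slot [0.02  0.003]
grey 216 [0.4561 0.0616] slot [-0.119 -0.088]
grey 151 [ 0.4385 -0.1555] slot [-0.15  -0.303]
grey 168 [ 0.535  -0.2352] slot [-0.059 -0.389]
grey 190 [ 0.5399 -0.3409] slot [-0.061 -0.495]
tcp [0.5494 0.0751 0.1574] tool mm [ 125.7 -224.7    4.9] heading -3.079 t 28.05
 wz -0.004 mm after turn [ 126.4 -224.3    7.4]
```

Request:
drive_tool([
  {"dx":17,"dy":-32,"dz":0,"wx":0,"wy":0,"wz":0},
  {"dx":18,"dy":-32,"dz":0,"wx":0,"wy":0,"wz":0},
  {"dx":18,"dy":-32,"dz":0,"wx":0,"wy":0,"wz":0},
  {"dx":18,"dy":-32,"dz":0,"wx":0,"wy":0,"wz":0},
  {"dx":18,"dy":-32,"dz":0,"wx":0,"wy":0,"wz":0},
  {"dx":18,"dy":-32,"dz":20,"wx":0,"wy":0,"wz":0},
  {"dx":18,"dy":-32,"dz":30,"wx":0,"wy":0,"wz":0},
  {"dx":0,"dy":0,"dz":30,"wx":0,"wy":0,"wz":0},
  {"dx":0,"dy":0,"dz":0,"wx":0,"wy":0,"wz":0},
  {"dx":0,"dy":0,"dz":0,"wx":0,"wy":0,"wz":0},
], grip=0.5)

```text
t: 29.05
tcp_pos: [0.434, -0.157, 0.0674]
tcp_rot: [[-0.998, -0.061, 0.001], [-0.061, 0.998, -0.0], [-0.001, -0.0, -1.0]]
contact_force: [-0.3, 0.1, 0.1]
grip_width: 0.0656
gripper_force: 0.0
```

Run:
```python
from h import *
to([.438,-.157,.012],TH-np.pi)
```

```text
tcp [ 0.434  -0.157   0.0674] tool mm [-4.  -0.2 55.4] heading -3.081 t 29.05
 wz -0.005 mm after turn [-4.  -0.3 55.4]
```

Request:
drive_tool([
  {"dx":-4,"dy":0,"dz":0,"wx":0,"wy":0,"wz":0},
  {"dx":0,"dy":0,"dz":28,"wx":0,"wy":0,"wz":0},
  {"dx":0,"dy":0,"dz":20,"wx":0,"wy":0,"wz":0},
  {"dx":0,"dy":0,"dz":8,"wx":0,"wy":0,"wz":0},
  {"dx":0,"dy":0,"dz":0,"wx":0,"wy":0,"wz":0},
])

```text
t: 29.55
tcp_pos: [0.4381, -0.1563, 0.0109]
tcp_rot: [[-0.998, -0.061, 0.0], [-0.061, 0.998, -0.0], [-0.0, -0.0, -1.0]]
contact_force: [-0.3, 0.2, 0.1]
grip_width: 0.0651
gripper_force: 0.0
```

Request:
drive_tool([
  {"dx":0,"dy":0,"dz":0,"wx":0,"wy":0,"wz":0},
  {"dx":0,"dy":0,"dz":0,"wx":0,"wy":0,"wz":0},
  {"dx":0,"dy":0,"dz":0,"wx":0,"wy":0,"wz":0},
  {"dx":0,"dy":0,"dz":0,"wx":0,"wy":0,"wz":0},
  {"dx":0,"dy":0,"dz":0,"wx":0,"wy":0,"wz":0},
  {"dx":0,"dy":0,"dz":-20,"wx":0,"wy":0,"wz":0},
  {"dx":0,"dy":0,"dz":-40,"wx":0,"wy":0,"wz":0},
  {"dx":0,"dy":0,"dz":-45,"wx":0,"wy":0,"wz":0},
  {"dx":0,"dy":0,"dz":-35,"wx":0,"wy":0,"wz":0},
], grip=-1)

```text
t: 30.45
tcp_pos: [0.4377, -0.1568, 0.1532]
tcp_rot: [[-0.998, -0.06, 0.002], [-0.06, 0.998, -0.0], [-0.002, -0.0, -1.0]]
contact_force: [0.2, 0.1, -0.5]
grip_width: 0.0337
gripper_force: 15.0
```

Run:
```python
from h import *
to([*dw(.068,.081,.21),.027],TH-np.pi)
```

```text
tcp [ 0.4377 -0.1568  0.1532] tool mm [-216.9  386.9  126.5] heading -3.081 t 30.45
 wz -0.006 mm after turn [-219.3  385.6  126.2]
```

Request:
drive_tool([
  {"dx":-22,"dy":39,"dz":0,"wx":0,"wy":0,"wz":0},
  {"dx":-22,"dy":39,"dz":0,"wx":0,"wy":0,"wz":0},
  {"dx":-22,"dy":39,"dz":0,"wx":0,"wy":0,"wz":0},
  {"dx":-22,"dy":39,"dz":0,"wx":0,"wy":0,"wz":0},
  {"dx":-22,"dy":39,"dz":0,"wx":0,"wy":0,"wz":0},
  {"dx":-22,"dy":39,"dz":0,"wx":0,"wy":0,"wz":0},
  {"dx":-22,"dy":38,"dz":0,"wx":0,"wy":0,"wz":0},
  {"dx":-22,"dy":38,"dz":0,"wx":0,"wy":0,"wz":0},
  {"dx":-21,"dy":38,"dz":0,"wx":0,"wy":0,"wz":0},
  {"dx":-21,"dy":38,"dz":0,"wx":0,"wy":0,"wz":0},
])

```text
t: 31.45
tcp_pos: [0.6321, 0.2432, 0.1504]
tcp_rot: [[-0.998, -0.06, -0.001], [-0.06, 0.998, -0.0], [0.001, -0.0, -1.0]]
contact_force: [0.5, -0.0, -0.6]
grip_width: 0.0339
gripper_force: 15.0
```

Request:
drive_tool([
  {"dx":0,"dy":0,"dz":25,"wx":0,"wy":0,"wz":0},
  {"dx":0,"dy":0,"dz":40,"wx":0,"wy":0,"wz":0},
  {"dx":0,"dy":0,"dz":35,"wx":0,"wy":0,"wz":0},
  {"dx":0,"dy":0,"dz":22,"wx":0,"wy":0,"wz":0},
  {"dx":0,"dy":0,"dz":0,"wx":0,"wy":0,"wz":0},
])

```text
t: 31.95
tcp_pos: [0.6298, 0.2407, 0.025]
tcp_rot: [[-0.998, -0.06, -0.006], [-0.06, 0.998, -0.004], [0.006, -0.003, -1.0]]
contact_force: [0.8, -0.7, -0.1]
grip_width: 0.0341
gripper_force: 15.0
```

Request:
drive_tool([
  {"dx":0,"dy":0,"dz":0,"wx":0,"wy":0,"wz":0},
  {"dx":0,"dy":0,"dz":0,"wx":0,"wy":0,"wz":0},
  {"dx":0,"dy":0,"dz":0,"wx":0,"wy":0,"wz":0},
  {"dx":0,"dy":0,"dz":0,"wx":0,"wy":0,"wz":0},
  {"dx":0,"dy":0,"dz":-30,"wx":0,"wy":0,"wz":0},
  {"dx":0,"dy":0,"dz":-45,"wx":0,"wy":0,"wz":0},
  {"dx":0,"dy":0,"dz":-45,"wx":0,"wy":0,"wz":0},
], grip=0.2)

```text
t: 32.65
tcp_pos: [0.6314, 0.2414, 0.1501]
tcp_rot: [[-0.998, -0.06, -0.001], [-0.06, 0.998, -0.001], [0.001, -0.001, -1.0]]
contact_force: [0.5, 1.0, -0.6]
grip_width: 0.0521
gripper_force: 0.0
```

Run:
```python
from h import *
chk('s7');to([.535,-.235,.15],TH-np.pi)
```

```text
black 63 [0.4939 0.0748] slot [-0.08  -0.077]
black 102 [0.5445 0.0742] slot [-0.03  -0.081]
black 58 [0.6348 0.0846] slot [ 0.061 -0.077]
black 261 [ 0.6394 -0.3971] slot [ 0.034 -0.558]
grey 119 [0.6269 0.2522] slot [0.064 0.091]
grey 127 [0.5766 0.1602] slot [0.008 0.003]
grey 171 [ 0.5345 -0.235 ] slot [-0.06  -0.389]
grey 190 [ 0.5401 -0.3412] slot [-0.061 -0.495]
tcp [0.6361 0.2432 0.1607] tool mm [ 130.7 -471.     6.5] heading -3.08 t 32.7
 wz -0.004 mm after turn [ 132.4 -470.5   10.7]
```

Request:
drive_tool([
  {"dx":13,"dy":-46,"dz":0,"wx":0,"wy":0,"wz":0},
  {"dx":13,"dy":-46,"dz":0,"wx":0,"wy":0,"wz":0},
  {"dx":13,"dy":-46,"dz":0,"wx":0,"wy":0,"wz":0},
  {"dx":13,"dy":-46,"dz":0,"wx":0,"wy":0,"wz":0},
  {"dx":13,"dy":-46,"dz":0,"wx":0,"wy":0,"wz":0},
  {"dx":13,"dy":-46,"dz":0,"wx":0,"wy":0,"wz":0},
  {"dx":13,"dy":-46,"dz":0,"wx":0,"wy":0,"wz":0},
  {"dx":13,"dy":-46,"dz":0,"wx":0,"wy":0,"wz":0},
  {"dx":12,"dy":-46,"dz":0,"wx":0,"wy":0,"wz":0},
  {"dx":12,"dy":-46,"dz":0,"wx":0,"wy":0,"wz":0},
], grip=0.5)

```text
t: 33.7
tcp_pos: [0.5311, -0.2269, 0.1495]
tcp_rot: [[-0.998, -0.06, 0.002], [-0.06, 0.998, -0.0], [-0.002, -0.0, -1.0]]
contact_force: [1.3, 0.1, 0.5]
grip_width: 0.0656
gripper_force: 0.0
```

Request:
drive_tool([
  {"dx":0,"dy":-10,"dz":40,"wx":0,"wy":0,"wz":0},
  {"dx":0,"dy":0,"dz":40,"wx":0,"wy":0,"wz":0},
  {"dx":0,"dy":0,"dz":0,"wx":0,"wy":0,"wz":0},
  {"dx":0,"dy":0,"dz":0,"wx":0,"wy":0,"wz":0},
])

```text
t: 34.1
tcp_pos: [0.5325, -0.2353, 0.0693]
tcp_rot: [[-0.998, -0.061, -0.0], [-0.061, 0.998, -0.001], [0.0, -0.001, -1.0]]
contact_force: [0.1, -0.5, 0.0]
grip_width: 0.0653
gripper_force: 0.0
```

Run:
```python
from h import *
to([.536,-.235,.012],TH-np.pi)
```

```text
tcp [ 0.5325 -0.2353  0.0693] tool mm [-3.5  0.2 57.3] heading -3.081 t 34.1
 wz -0.005 mm after turn [-3.5  0.1 57.3]
```

Request:
drive_tool([
  {"dx":-3,"dy":0,"dz":0,"wx":0,"wy":0,"wz":0},
  {"dx":0,"dy":0,"dz":28,"wx":0,"wy":0,"wz":0},
  {"dx":0,"dy":0,"dz":20,"wx":0,"wy":0,"wz":0},
  {"dx":0,"dy":0,"dz":8,"wx":0,"wy":0,"wz":0},
  {"dx":0,"dy":0,"dz":0,"wx":0,"wy":0,"wz":0},
])

```text
t: 34.6
tcp_pos: [0.536, -0.2346, 0.0133]
tcp_rot: [[-0.998, -0.061, 0.001], [-0.061, 0.998, -0.0], [-0.001, -0.0, -1.0]]
contact_force: [0.1, -0.1, 1.1]
grip_width: 0.0655
gripper_force: 0.0
```

Request:
drive_tool([
  {"dx":0,"dy":0,"dz":0,"wx":0,"wy":0,"wz":0},
  {"dx":0,"dy":0,"dz":0,"wx":0,"wy":0,"wz":0},
  {"dx":0,"dy":0,"dz":0,"wx":0,"wy":0,"wz":0},
  {"dx":0,"dy":0,"dz":0,"wx":0,"wy":0,"wz":0},
  {"dx":0,"dy":0,"dz":0,"wx":0,"wy":0,"wz":0},
  {"dx":0,"dy":0,"dz":-20,"wx":0,"wy":0,"wz":0},
  {"dx":0,"dy":0,"dz":-40,"wx":0,"wy":0,"wz":0},
  {"dx":0,"dy":0,"dz":-45,"wx":0,"wy":0,"wz":0},
  {"dx":0,"dy":0,"dz":-35,"wx":0,"wy":0,"wz":0},
], grip=-1)

```text
t: 35.5
tcp_pos: [0.5357, -0.2352, 0.1554]
tcp_rot: [[-0.998, -0.06, 0.002], [-0.06, 0.998, -0.001], [-0.002, -0.001, -1.0]]
contact_force: [1.5, -0.5, -0.3]
grip_width: 0.0338
gripper_force: 15.0
```

Run:
```python
from h import *
to([*dw(.02,.081,.21),.027],TH-np.pi)
```

```text
tcp [ 0.5357 -0.2352  0.1554] tool mm [-75.9 470.8 128.1] heading -3.081 t 35.5
 wz -0.006 mm after turn [-78.7 470.3 128.4]
```

Request:
drive_tool([
  {"dx":-8,"dy":47,"dz":0,"wx":0,"wy":0,"wz":0},
  {"dx":-8,"dy":47,"dz":0,"wx":0,"wy":0,"wz":0},
  {"dx":-8,"dy":47,"dz":0,"wx":0,"wy":0,"wz":0},
  {"dx":-8,"dy":47,"dz":0,"wx":0,"wy":0,"wz":0},
  {"dx":-8,"dy":47,"dz":0,"wx":0,"wy":0,"wz":0},
  {"dx":-8,"dy":47,"dz":0,"wx":0,"wy":0,"wz":0},
  {"dx":-8,"dy":47,"dz":0,"wx":0,"wy":0,"wz":0},
  {"dx":-8,"dy":47,"dz":0,"wx":0,"wy":0,"wz":0},
  {"dx":-7,"dy":47,"dz":0,"wx":0,"wy":0,"wz":0},
  {"dx":-6,"dy":47,"dz":0,"wx":0,"wy":0,"wz":0},
])

```text
t: 36.5
tcp_pos: [0.5837, 0.2408, 0.1528]
tcp_rot: [[-0.998, -0.06, -0.0], [-0.06, 0.998, -0.0], [0.0, -0.0, -1.0]]
contact_force: [1.0, -1.5, 0.1]
grip_width: 0.034
gripper_force: 15.0
```

Request:
drive_tool([
  {"dx":0,"dy":0,"dz":25,"wx":0,"wy":0,"wz":0},
  {"dx":0,"dy":0,"dz":40,"wx":0,"wy":0,"wz":0},
  {"dx":0,"dy":0,"dz":35,"wx":0,"wy":0,"wz":0},
  {"dx":0,"dy":0,"dz":23,"wx":0,"wy":0,"wz":0},
  {"dx":0,"dy":0,"dz":0,"wx":0,"wy":0,"wz":0},
])

```text
t: 37.0
tcp_pos: [0.5821, 0.2379, 0.0265]
tcp_rot: [[-0.998, -0.06, -0.005], [-0.06, 0.998, -0.003], [0.005, -0.003, -1.0]]
contact_force: [0.0, 0.1, 0.3]
grip_width: 0.0337
gripper_force: 15.0
```

Request:
drive_tool([
  {"dx":0,"dy":0,"dz":0,"wx":0,"wy":0,"wz":0},
  {"dx":0,"dy":0,"dz":0,"wx":0,"wy":0,"wz":0},
  {"dx":0,"dy":0,"dz":0,"wx":0,"wy":0,"wz":0},
  {"dx":0,"dy":0,"dz":0,"wx":0,"wy":0,"wz":0},
  {"dx":0,"dy":0,"dz":-30,"wx":0,"wy":0,"wz":0},
  {"dx":0,"dy":0,"dz":-45,"wx":0,"wy":0,"wz":0},
  {"dx":0,"dy":0,"dz":-45,"wx":0,"wy":0,"wz":0},
], grip=0.2)

```text
t: 37.7
tcp_pos: [0.5835, 0.2385, 0.1512]
tcp_rot: [[-0.998, -0.06, -0.001], [-0.06, 0.998, -0.001], [0.001, -0.001, -1.0]]
contact_force: [0.8, 1.1, 1.2]
grip_width: 0.052
gripper_force: 0.0
```

Run:
```python
from h import *
chk('s8');to([.540,-.3405,.2],TH-np.pi+.8);to([.540,-.3405,.2])
```

```text
black 64 [0.494  0.0748] slot [-0.08  -0.077]
black 87 [0.5441 0.0728] slot [-0.03  -0.082]
black 64 [0.6342 0.0853] slot [ 0.061 -0.076]
black 265 [ 0.639  -0.3982] slot [ 0.034 -0.559]
grey 117 [0.5791 0.2493] slot [0.017 0.091]
grey 119 [0.6267 0.2523] slot [0.064 0.091]
grey 132 [0.5793 0.1604] slot [0.011 0.003]
grey 194 [ 0.5401 -0.3414] slot [-0.061 -0.496]
tcp [0.5882 0.2406 0.1612] tool mm [  83.6 -576.7  -43.2] heading -3.079 t 37.75
 wz -0.804 mm after turn [ 473.8 -339.8  -38.8]
tcp [0.5882 0.2406 0.1612] tool mm [  83.6 -576.7  -43.2] heading -3.079 t 37.75
```

Request:
drive_tool([
  {"dx":6,"dy":-48,"dz":0,"wx":0,"wy":0,"wz":0},
  {"dx":7,"dy":-48,"dz":0,"wx":0,"wy":0,"wz":0},
  {"dx":7,"dy":-48,"dz":0,"wx":0,"wy":0,"wz":0},
  {"dx":7,"dy":-48,"dz":0,"wx":0,"wy":0,"wz":0},
  {"dx":7,"dy":-48,"dz":0,"wx":0,"wy":0,"wz":0},
  {"dx":7,"dy":-48,"dz":0,"wx":0,"wy":0,"wz":0},
  {"dx":7,"dy":-48,"dz":0,"wx":0,"wy":0,"wz":0},
  {"dx":7,"dy":-48,"dz":0,"wx":0,"wy":0,"wz":0},
  {"dx":7,"dy":-48,"dz":0,"wx":0,"wy":0,"wz":0},
  {"dx":6,"dy":-48,"dz":0,"wx":0,"wy":0,"wz":0},
], grip=0.5)

```text
t: 38.75
tcp_pos: [0.5444, -0.2463, 0.1504]
tcp_rot: [[-0.998, -0.06, 0.001], [-0.06, 0.998, -0.0], [-0.001, -0.0, -1.0]]
contact_force: [1.4, 0.7, 0.3]
grip_width: 0.0653
gripper_force: 0.0
```

Request:
drive_tool([
  {"dx":6,"dy":-48,"dz":0,"wx":0,"wy":0,"wz":0},
  {"dx":6,"dy":-48,"dz":0,"wx":0,"wy":0,"wz":0},
  {"dx":0,"dy":0,"dz":0,"wx":0,"wy":0,"wz":0.15},
  {"dx":0,"dy":0,"dz":0,"wx":0,"wy":0,"wz":0.15},
  {"dx":0,"dy":0,"dz":30,"wx":0,"wy":0,"wz":0.15},
  {"dx":0,"dy":0,"dz":40,"wx":0,"wy":0,"wz":0.15},
  {"dx":0,"dy":0,"dz":0,"wx":0,"wy":0,"wz":0},
  {"dx":0,"dy":0,"dz":0,"wx":0,"wy":0,"wz":0},
])

```text
t: 39.55
tcp_pos: [0.5387, -0.3412, 0.0801]
tcp_rot: [[-0.86, 0.511, -0.001], [0.511, 0.86, -0.001], [0.0, -0.001, -1.0]]
contact_force: [1.1, 0.2, 1.0]
grip_width: 0.0652
gripper_force: 0.0
```

Run:
```python
from h import *
to([.540,-.3405,.012])
```

```text
tcp [ 0.5387 -0.3412  0.0801] tool mm [-0.8  1.3 68.1] heading 2.606 t 39.55
```

Request:
drive_tool([
  {"dx":-1,"dy":1,"dz":20,"wx":0,"wy":0,"wz":0},
  {"dx":0,"dy":0,"dz":25,"wx":0,"wy":0,"wz":0},
  {"dx":0,"dy":0,"dz":17,"wx":0,"wy":0,"wz":0},
  {"dx":0,"dy":0,"dz":6,"wx":0,"wy":0,"wz":0},
  {"dx":0,"dy":0,"dz":0,"wx":0,"wy":0,"wz":0},
])

```text
t: 40.05
tcp_pos: [0.5409, -0.3409, 0.013]
tcp_rot: [[-0.859, 0.512, 0.002], [0.512, 0.859, -0.001], [-0.002, -0.0, -1.0]]
contact_force: [-0.7, 0.2, -0.4]
grip_width: 0.0654
gripper_force: 0.0
```

Request:
drive_tool([
  {"dx":0,"dy":0,"dz":0,"wx":0,"wy":0,"wz":0},
  {"dx":0,"dy":0,"dz":0,"wx":0,"wy":0,"wz":0},
  {"dx":0,"dy":0,"dz":0,"wx":0,"wy":0,"wz":0},
  {"dx":0,"dy":0,"dz":0,"wx":0,"wy":0,"wz":0},
  {"dx":0,"dy":0,"dz":0,"wx":0,"wy":0,"wz":0},
  {"dx":0,"dy":0,"dz":-20,"wx":0,"wy":0,"wz":0},
  {"dx":0,"dy":0,"dz":-40,"wx":0,"wy":0,"wz":0},
  {"dx":0,"dy":0,"dz":-45,"wx":0,"wy":0,"wz":0},
  {"dx":0,"dy":0,"dz":-35,"wx":0,"wy":0,"wz":0},
], grip=-1)

```text
t: 40.95
tcp_pos: [0.5405, -0.3409, 0.1545]
tcp_rot: [[-0.858, 0.514, 0.002], [0.514, 0.858, -0.001], [-0.002, -0.0, -1.0]]
contact_force: [0.7, -0.4, -0.7]
grip_width: 0.0333
gripper_force: 15.0
```

Request:
drive_tool([
  {"dx":0,"dy":0,"dz":0,"wx":0,"wy":0,"wz":-0.15},
  {"dx":0,"dy":0,"dz":0,"wx":0,"wy":0,"wz":-0.15},
  {"dx":0,"dy":0,"dz":0,"wx":0,"wy":0,"wz":-0.15},
  {"dx":0,"dy":0,"dz":0,"wx":0,"wy":0,"wz":-0.15},
  {"dx":0,"dy":0,"dz":0,"wx":0,"wy":0,"wz":0},
])

```text
t: 41.45
tcp_pos: [0.5399, -0.3405, 0.1516]
tcp_rot: [[-0.998, -0.06, -0.0], [-0.06, 0.998, 0.0], [0.0, 0.0, -1.0]]
contact_force: [0.5, 0.2, -0.1]
grip_width: 0.0335
gripper_force: 15.0
```

Run:
```python
from h import *
to([*dw(-.028,.081,.21),.027])
```

```text
tcp [ 0.5399 -0.3405  0.1516] tool mm [-30.1 575.8 124.7] heading -3.082 t 41.45
```

Request:
drive_tool([
  {"dx":-2,"dy":48,"dz":0,"wx":0,"wy":0,"wz":0},
  {"dx":-3,"dy":48,"dz":0,"wx":0,"wy":0,"wz":0},
  {"dx":-2,"dy":48,"dz":0,"wx":0,"wy":0,"wz":0},
  {"dx":-3,"dy":48,"dz":0,"wx":0,"wy":0,"wz":0},
  {"dx":-2,"dy":48,"dz":0,"wx":0,"wy":0,"wz":0},
  {"dx":-3,"dy":48,"dz":0,"wx":0,"wy":0,"wz":0},
  {"dx":-2,"dy":48,"dz":0,"wx":0,"wy":0,"wz":0},
  {"dx":-3,"dy":48,"dz":0,"wx":0,"wy":0,"wz":0},
  {"dx":-2,"dy":48,"dz":0,"wx":0,"wy":0,"wz":0},
  {"dx":-3,"dy":48,"dz":0,"wx":0,"wy":0,"wz":0},
])

```text
t: 42.45
tcp_pos: [0.5357, 0.142, 0.152]
tcp_rot: [[-0.998, -0.057, 0.0], [-0.057, 0.998, 0.0], [-0.0, 0.0, -1.0]]
contact_force: [1.4, -1.0, -0.7]
grip_width: 0.0335
gripper_force: 15.0
```

Request:
drive_tool([
  {"dx":-2,"dy":48,"dz":0,"wx":0,"wy":0,"wz":0},
  {"dx":-3,"dy":48,"dz":0,"wx":0,"wy":0,"wz":0},
  {"dx":0,"dy":0,"dz":0,"wx":0,"wy":0,"wz":0},
  {"dx":0,"dy":0,"dz":30,"wx":0,"wy":0,"wz":0},
  {"dx":0,"dy":0,"dz":40,"wx":0,"wy":0,"wz":0},
  {"dx":0,"dy":0,"dz":30,"wx":0,"wy":0,"wz":0},
  {"dx":0,"dy":0,"dz":20,"wx":0,"wy":0,"wz":0},
  {"dx":0,"dy":0,"dz":0,"wx":0,"wy":0,"wz":0},
])

```text
t: 43.25
tcp_pos: [0.5332, 0.2343, 0.0286]
tcp_rot: [[-0.998, -0.057, -0.006], [-0.057, 0.998, -0.004], [0.006, -0.004, -1.0]]
contact_force: [0.1, 0.7, 0.3]
grip_width: 0.0338
gripper_force: 15.0
```

Request:
drive_tool([
  {"dx":0,"dy":0,"dz":0,"wx":0,"wy":0,"wz":0},
  {"dx":0,"dy":0,"dz":0,"wx":0,"wy":0,"wz":0},
  {"dx":0,"dy":0,"dz":0,"wx":0,"wy":0,"wz":0},
  {"dx":0,"dy":0,"dz":0,"wx":0,"wy":0,"wz":0},
  {"dx":0,"dy":0,"dz":-30,"wx":0,"wy":0,"wz":0},
  {"dx":0,"dy":0,"dz":-45,"wx":0,"wy":0,"wz":0},
  {"dx":0,"dy":0,"dz":-45,"wx":0,"wy":0,"wz":0},
], grip=0.2)

```text
t: 43.95
tcp_pos: [0.535, 0.2359, 0.1533]
tcp_rot: [[-0.998, -0.06, -0.001], [-0.06, 0.998, -0.001], [0.001, -0.001, -1.0]]
contact_force: [1.1, 0.5, 0.6]
grip_width: 0.0518
gripper_force: 0.0
```

Request:
drive_tool([
  {"dx":40,"dy":-20,"dz":0,"wx":0,"wy":0,"wz":0},
  {"dx":40,"dy":-20,"dz":0,"wx":0,"wy":0,"wz":0},
  {"dx":40,"dy":-20,"dz":0,"wx":0,"wy":0,"wz":0},
  {"dx":30,"dy":-20,"dz":0,"wx":0,"wy":0,"wz":0},
  {"dx":0,"dy":0,"dz":0,"wx":0,"wy":0,"wz":0},
  {"dx":0,"dy":0,"dz":0,"wx":0,"wy":0,"wz":0},
], grip=-1)

```text
t: 44.55
tcp_pos: [0.3906, 0.1474, 0.1529]
tcp_rot: [[-0.998, -0.06, 0.003], [-0.06, 0.998, 0.002], [-0.003, 0.002, -1.0]]
contact_force: [0.6, 0.2, -0.2]
grip_width: 0.0122
gripper_force: 0.0
```

Run:
```python
from h import *
chk('s9');c=load('s9');d=cap('side','d9')
cv2.imwrite('pics/s9b.png',np.hstack([cv2.resize(c['pixels'][120:360,160:400],(400,400),interpolation=cv2.INTER_CUBIC),cv2.resize(d['pixels'][80:280,180:380],(400,400),interpolation=cv2.INTER_CUBIC)]))
to([*(H0-.21*X-.03*X),.045])
```

```text
black 56 [0.494  0.0736] slot [-0.08  -0.078]
black 82 [0.544  0.0733] slot [-0.03  -0.082]
black 56 [0.6345 0.0837] slot [ 0.061 -0.078]
black 261 [ 0.64   -0.3986] slot [ 0.035 -0.559]
grey 119 [0.5309 0.2464] slot [-0.032  0.092]
grey 118 [0.5789 0.2495] slot [0.016 0.092]
grey 121 [0.6266 0.252 ] slot [0.064 0.091]
grey 127 [0.5785 0.1605] slot [0.01  0.003]
tcp [0.3915 0.1482 0.1524] tool mm [  3.9  -2.9 107.4] heading -3.081 t 44.65
```

View pics/s9b.png

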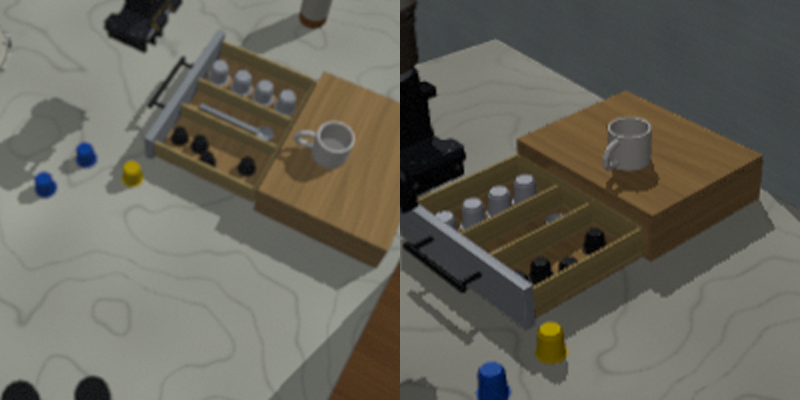

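All four aluminium capsules stand in the left bay, crop (220-288, 70-100). The four black ones are in the right bay, one of them lying on its side, and the spoon is in the middle with its bowl at the far end. Now I'll push the bar to shut the drawer.

Request:
drive_tool([
  {"dx":0,"dy":-3,"dz":30,"wx":0,"wy":0,"wz":0},
  {"dx":0,"dy":0,"dz":40,"wx":0,"wy":0,"wz":0},
  {"dx":0,"dy":0,"dz":35,"wx":0,"wy":0,"wz":0},
  {"dx":0,"dy":0,"dz":14,"wx":0,"wy":0,"wz":0},
  {"dx":-4,"dy":0,"dz":0,"wx":0,"wy":0,"wz":0},
  {"dx":-6,"dy":0,"dz":0,"wx":0,"wy":0,"wz":0},
  {"dx":-6,"dy":0,"dz":0,"wx":0,"wy":0,"wz":0},
  {"dx":-8,"dy":0,"dz":0,"wx":0,"wy":0,"wz":0},
  {"dx":-10,"dy":0,"dz":0,"wx":0,"wy":0,"wz":0},
  {"dx":-10,"dy":0,"dz":0,"wx":0,"wy":0,"wz":0},
], grip=-1)

```text
t: 45.65
tcp_pos: [0.4357, 0.1473, 0.0333]
tcp_rot: [[-0.998, -0.06, 0.001], [-0.06, 0.998, 0.001], [-0.001, 0.001, -1.0]]
contact_force: [-3.8, 2.1, -0.2]
grip_width: 0.0008
gripper_force: 1.3
```

Request:
drive_tool([
  {"dx":-13,"dy":0,"dz":0,"wx":0,"wy":0,"wz":0},
  {"dx":-14,"dy":0,"dz":0,"wx":0,"wy":0,"wz":0},
  {"dx":-14,"dy":0,"dz":0,"wx":0,"wy":0,"wz":0},
  {"dx":-14,"dy":0,"dz":0,"wx":0,"wy":0,"wz":0},
  {"dx":-14,"dy":0,"dz":0,"wx":0,"wy":0,"wz":0},
  {"dx":-14,"dy":0,"dz":0,"wx":0,"wy":0,"wz":0},
  {"dx":-14,"dy":0,"dz":0,"wx":0,"wy":0,"wz":0},
  {"dx":-14,"dy":0,"dz":0,"wx":0,"wy":0,"wz":0},
  {"dx":-14,"dy":0,"dz":0,"wx":0,"wy":0,"wz":0},
  {"dx":-12,"dy":0,"dz":0,"wx":0,"wy":0,"wz":0},
])

```text
t: 46.65
tcp_pos: [0.5728, 0.1552, 0.0328]
tcp_rot: [[-0.998, -0.06, 0.0], [-0.06, 0.998, 0.0], [-0.0, 0.0, -1.0]]
contact_force: [-2.9, 2.2, 0.3]
grip_width: 0.0005
gripper_force: 1.4
```

Request:
drive_tool([
  {"dx":-10,"dy":0,"dz":0,"wx":0,"wy":0,"wz":0},
  {"dx":-8,"dy":0,"dz":0,"wx":0,"wy":0,"wz":0},
  {"dx":-7,"dy":0,"dz":0,"wx":0,"wy":0,"wz":0},
  {"dx":-5,"dy":0,"dz":0,"wx":0,"wy":0,"wz":0},
  {"dx":-4,"dy":0,"dz":0,"wx":0,"wy":0,"wz":0},
  {"dx":-4,"dy":0,"dz":0,"wx":0,"wy":0,"wz":0},
  {"dx":0,"dy":0,"dz":0,"wx":0,"wy":0,"wz":0},
])

```text
t: 47.35
tcp_pos: [0.6101, 0.1575, 0.0328]
tcp_rot: [[-0.998, -0.06, 0.001], [-0.06, 0.998, 0.0], [-0.001, 0.0, -1.0]]
contact_force: [-0.5, 0.5, 0.6]
grip_width: 0.0005
gripper_force: 0.0
```

Request:
drive_tool([
  {"dx":-2,"dy":0,"dz":0,"wx":0,"wy":0,"wz":0},
  {"dx":-2,"dy":0,"dz":0,"wx":0,"wy":0,"wz":0},
  {"dx":-2,"dy":0,"dz":0,"wx":0,"wy":0,"wz":0},
  {"dx":0,"dy":0,"dz":0,"wx":0,"wy":0,"wz":0},
])

```text
t: 47.75
tcp_pos: [0.6116, 0.1574, 0.0326]
tcp_rot: [[-0.998, -0.06, -0.008], [-0.06, 0.998, -0.002], [0.008, -0.002, -1.0]]
contact_force: [-10.4, 2.8, 6.7]
grip_width: 0.0006
gripper_force: 5.1
```

Force rose to 10 N with the bar stopped at 0.6116 (0.6125 expected for shut), so the drawer is shut. I'll back off and check.

Request:
drive_tool([
  {"dx":15,"dy":0,"dz":0,"wx":0,"wy":0,"wz":0},
  {"dx":30,"dy":0,"dz":0,"wx":0,"wy":0,"wz":0},
  {"dx":40,"dy":0,"dz":-10,"wx":0,"wy":0,"wz":0},
  {"dx":40,"dy":0,"dz":-40,"wx":0,"wy":0,"wz":0},
  {"dx":40,"dy":0,"dz":-40,"wx":0,"wy":0,"wz":0},
  {"dx":0,"dy":0,"dz":-30,"wx":0,"wy":0,"wz":0},
  {"dx":0,"dy":0,"dz":0,"wx":0,"wy":0,"wz":0},
  {"dx":0,"dy":0,"dz":0,"wx":0,"wy":0,"wz":0},
])

```text
t: 48.55
tcp_pos: [0.4605, 0.149, 0.1446]
tcp_rot: [[-0.998, -0.06, 0.003], [-0.06, 0.998, 0.002], [-0.003, 0.002, -1.0]]
contact_force: [0.3, 0.2, -1.1]
grip_width: 0.0006
gripper_force: 0.0
```

Run:
```python
from h import *
c=cap('scene','s10');d=cap('side','d10')
for n,im,z in(('s0',c,(290,150,430,280)),('d0',d,(230,115,370,215))):
    x0,y0,x1,y1=z;e=np.abs(load(n)['pixels'].astype(int)-im['pixels'])[y0:y1,x0:x1].max(2)
    print(n,'diff px>30:',(e>30).sum(),'mean',e.mean().round(2))
cv2.imwrite('pics/s10b.png',np.hstack([cv2.resize(c['pixels'][120:360,160:440],(467,400)),cv2.resize(d['pixels'][100:260,210:370],(330,400))[:, :330]]))
```

```text
s0 diff px>30: 0 mean 5.41
d0 diff px>30: 123 mean 5.67
```

View pics/s10b.png

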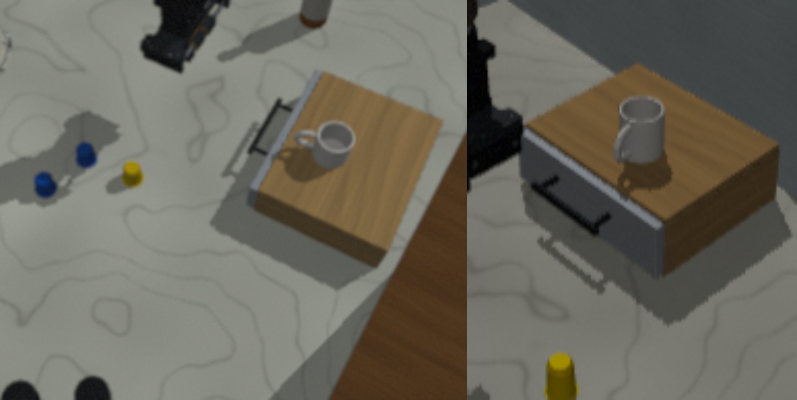

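The drawer front is where it was at the start (no pixel difference above 30 in the scene view), the cup stands unmoved and the robot is clear.

```bash
python3 -c "
from plant import manip
print(manip.finish_job())"
```

```text
the job is handed in; nothing more can be done
None
```

The job is handed in, with no verdict returned: all six loose capsules are in with their own kind (one black one is lying on its side), the spoon is in its slot with the bowl at the far end, the drawer is shut, and no bystander was touched.

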